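# Lock the shaker's castle nut

## Task

Fasten the carrier tray of the orbital shaker: run the castle nut on its spindle down clockwise until you feel it go snug, then turn it on to the next slot that lines up with the spindle's cross hole, and no further. Then slide the locking pin through the slot and the hole until its collar sits against the nut, without forcing it, and let go; leave everything else on the bench where it stands.

Things in the scene. Friction and masses are not known exactly. Their poses are not given: they have to be found in the camera images.
- shaker: Orbital shaker, fixed: white base 220 (x) x 240 (y) mm, carrier tray with a wire rail (top 81 mm high), in the middle an upright steel spindle, 29 mm thick, top 128 mm above the worktop. Origin on the worktop on the spindle's axis; z up; x points away from its control panel, along the cross hole.
- cross_hole (a point): Centre of the spindle's cross hole, on the spindle's axis, 115 mm above the worktop. The hole is 8 mm wide, level, goes right through the spindle along this frame's x axis and is open at both ends.
- nut: Steel castle nut round the spindle. Origin on the axis at its foot, 88 mm above the worktop; z up. Hexagon 46 mm across flats, 0 to 18 mm above the foot; on it a crown, 44 mm wide, up to 34 mm, with six like slots 9 mm wide, 14 mm deep, one over the middle of each flat; x points through one of them. Under the foot a 44 mm washer and hub, 16 mm high.
- nut_slot (a point): Point in one of the six slots, 22 mm off the axis, 27 mm above the foot (cross hole's height); axes as the nut. Clockwise from above tightens. The nut runs loose with a drag of 0.1 N m for 0.25 to 2.1 rad, then is snug and drags with 0.7 N m; slots in line before that do not count. From snug to the right slot: 0.25 to 0.75 rad. 1.1 rad past snug it stops. It stays as left.
- washer: Steel washer under the nut, 44 mm wide, 3 mm thick; origin at the centre of its top, z up. While the nut is loose there is a gap between washer and nut of 0.56 mm for every rad that it has still to go to snug (at most 1.2 mm: too little to measure); it is closed from snug on, and turning the nut back opens it again.
- pin_grip (a point): Centre, half-way up, of the steel locking pin's grip: flat block 28 (x) x 14 (y) x 40 (z) mm standing on the worktop. From its front a level shaft runs along +x, axis 8 mm below this point: a collar 13 mm thick ending 21 mm ahead of this point, then 56 mm of 6 mm round shaft, tapered to 2 mm over the last 8 mm. 120 g.
- pin_mid (a point): Point on the axis of the pin's shaft, 43 mm ahead of pin_grip along x and 8 mm below it; it lies at the centre of the cross hole when the collar touches the nut. Same axes as pin_grip.
- timer: Bystander: pale bench timer, 45 x 70 x 29 mm; origin at its underside.
- flask: Bystander: conical glass flask, 80 mm wide, 119 mm high; origin at its underside.
- pot: Bystander: small pot with a screw lid, 59 mm wide, 58 mm high; origin at its underside.
- vial: Bystander: stoppered glass vial, 30 mm wide, 70 mm high; origin at its underside.
- jar: Bystander: specimen jar with a screw lid, 64 mm wide, 75 mm high; origin at its underside.
- dish: Bystander: culture plate, 90 mm wide, 15 mm high; origin at its underside.
- dropper: Bystander: small white dropper bottle, 44 mm wide, 126 mm high; origin at its underside.

How it is judged:
By the outcome, as a careful person would: the job done as asked, in the order asked, and still so for the second after the job is handed in, with the robot touching nothing.
It also fails if it takes over 64 s, if anything falls off the work surface, if the arm or the gripper's body presses on something with over 40 N, if the wrist force passes 120 N, or if a joint passes its speed limit or range.

## Robot

A 7-joint arm with a two-finger parallel gripper is mounted at the origin on a cart in front of the work surface, level with it; the furniture and walls round the work are solid. World frame = base frame: x ahead of the robot, y to its left, z up, the work surface at z = 0. Lengths are in m, angles in rad, forces in N, time in s.
With the tool pointing down it reaches from about 0.425 to 0.875 m from the base axis. Payload 4.7 kg.
Tool frame: the origin (TCP) lies at the very end of the fingers, on their centre line; the grasp point (between the pads) lies 19 mm behind it; z points along the fingers, y is the direction in which the jaws open and shut (so a half turn about z gives the same grasp; the last joint's range is limited). The gripper opens to 85 mm and grips with 20 to 120 N. Pads are 22 mm wide; open, the fingers measure 114 mm over their backs; the gripper's body (76 mm by 85 mm) begins 54 mm behind the grasp point. The pads swing forward as they close: fully open they stand 13 mm farther back than shut.
Start: joints at [0.014, 0.321, -0.07, 1.45, 0.023, 1.371, -0.057], TCP at [0.65, -0, 0.231] pointing down, gripper open.
Joint ranges: [-2.86, 2.86], [-0.3, 2.09], [-1.38, 1.24], [0.06, 2.45], [-1.56, 4.7], [0.09, 2.05], [-2.69, 2.69]. Speed limits (rad/s): [2.57, 2.57, 3.14, 3.14, 3.14, 3.14, 3.14].

## Interface

Orientations are given as a unit quaternion [w, x, y, z].
In Python, from station import r gives the robot as it stands.
- The arm moves only by the shell command python3 -m handwheel 'ROWS' [OPENING] [FORCE]. ROWS is JSON, a list of rows, each an object of numbers: "x", "y", "z": the shift along the tool's x, y, z in m; "twist": the turn about the tool's z in units of 10 degrees (1.0 is 10 degrees). In form: [{"x": .., "y": .., "z": .., "twist": ..}, ...]. A call has 1 to 10 rows; each row is the pose to reach, as a shift and turn from the pose measured when the call began, along the tool's axes at that moment; what a row does not reach only later rows make up. A row lasts 1/8 s, in which the tool goes at most 62.5 mm and 10.7 degrees, less where a joint would pass 70% of its speed; a pose out of reach is approached as far as the arm can. A call with a gripper value outside its range is refused whole. OPENING is the finger opening in m, from 0 to 0.0854, set as the call begins (- or left out, the last holds). The fingers move at their own pace and stop on an object; FORCE is the grip in N (left out, the last holds). Time passes only in rows, so rows that repeat a pose let the fingers close. It gives the time, the measured TCP pose, the force and the opening at its end, in the units of the state.
- r.state(): the state, without advancing time (a new reading comes with each control period).
- r.snapshot(name): name is "scene" or "side" or "wrist"; returns (picture, depth): 384x512x3 uint8, blue, green, red; 384x512 float32, m along the optical axis (not along the pixel's ray), 0 where there is no reading.
- r.calibration(name): a dict with "fovy" (degrees; the focal length in pixels is half the picture's height over the tangent of half this angle, whatever the lens; pixels are square), "cx", "cy" (the principal point, pixels), "rvec" (rotation vector, rad) and "tvec" (3), from world to camera coordinates, as OpenCV has them; the wrist camera has in their place "mount" (4x4, takes a point from camera to tool coordinates, whose origin is the TCP and whose axes are the flange's). Camera axes: x right, y down, z forward; pixel columns grow to the right and rows downward; lengths in m; the calibration is good to about 2 mm. A picture is of the moment at which its call begins: read the wrist's pose just before it. calibration takes no time and is no camera call.
- r.sign_off(): hands the job in, once; it reports no verdict.
The state is a dict: "time_s": time; "joint_positions": joint angles; "qd": joint speeds; "effort": joint torques, N m; "tcp_pos": TCP position; "eef_rot": TCP orientation; "wrist_force": force on the tool from outside, world axes, zero at the start; "moment": the same for the moment, N m; "width": finger opening in m.
Only numpy, scipy, OpenCV 4.12 (cv2) and the standard library are available. Lean on these libraries where they do the work, as an engineer would, in place of code of your own. Each camera call takes 0.05 s, during which the arm holds its last target.

## Working session

There is one attempt and no reset: what is moved stays moved. The work goes in short steps, Python scripts to look and compute and a shell command to move; the robot and the scene stay as the last step left them, time stands still between calls to the robot, and variables do not carry over. Pictures are saved under pics/ and viewed, and the job is handed in when it is done.

```bash
ls; mkdir -p pics
python3 - <<'E'
from station import r
import cv2
print(r.state())
for n in ["scene","side","wrist"]:
    print(n,r.calibration(n))
    p,d=r.snapshot(n)
    cv2.imwrite(f"pics/{n}0.png",p)
    import numpy as np; np.save(f"pics/{n}0.npy",d)
E
```

```text
pics
{'time_s': 0.0, 'joint_positions': array([ 0.01410282,  0.32183971, -0.07008264,  1.4516736 ,  0.02257064,
        1.37080939, -0.05690208]), 'qd': array([ 0.00155969, -0.00083877,  0.00028052, -0.00049012,  0.00150678,
        0.00079881, -0.00096419]), 'effort': array([-1.25131752e-03, -4.93579853e+01, -3.82724963e-01, -3.14334905e+01,
        1.30020955e-02,  1.12603378e-02,  4.26072404e-06]), 'tcp_pos': array([ 6.49457213e-01, -4.23120000e-05,  2.30213332e-01]), 'eef_rot': array([-6.61592161e-04,  7.07100157e-01,  7.07112738e-01, -7.11703247e-04]), 'wrist_force': array([-0.41404304, -0.89618086, -0.66338331]), 'moment': array([-0.00285889,  0.07292863,  0.03139152]), 'width': 0.0856773664250338}
scene {'fovy': 48.35206237992158, 'cx': 257.1085913744229, 'cy': 194.01273244386576, 'rvec': array([ 2.00239354, -0.72125606,  0.38512499]), 'tvec': array([-0.43221788,  0.21731886,  1.142558  ])}
side {'fovy': 55.96478283242804, 'cx': 255.09483239036317, 'cy': 193.895015847257, 'rvec': array([ 2.28597939, -0.35887728,  0.15285913]), 'tvec': array([-0.49776395,  0.1251722 ,  1.39833118])}
wrist {'fovy': 70.8001361700492, 'cx': 253.3263741804883, 'cy': 188.2414582679122, 'mount': array([[ 9.49218605e-04, -9.55682512e-01, -2.94397751e-01,
         7.39254796e-02],
       [ 9.99999469e-01,  7.88856211e-04,  6.63463000e-04,
         1.31241013e-03],
       [-4.01822492e-04, -2.94398224e-01,  9.55682753e-01,
        -1.42454449e-01],
       [ 0.00000000e+00,  0.00000000e+00,  0.00000000e+00,
         1.00000000e+00]])}
```

View pics/scene0.png

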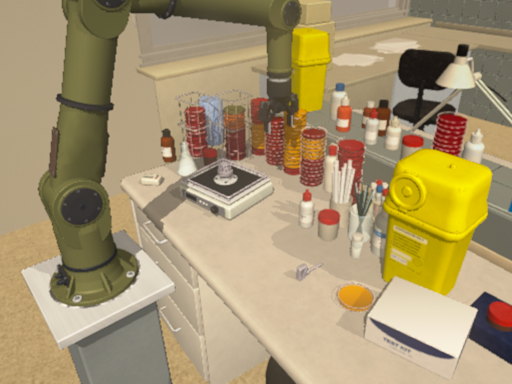

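View pics/side0.png

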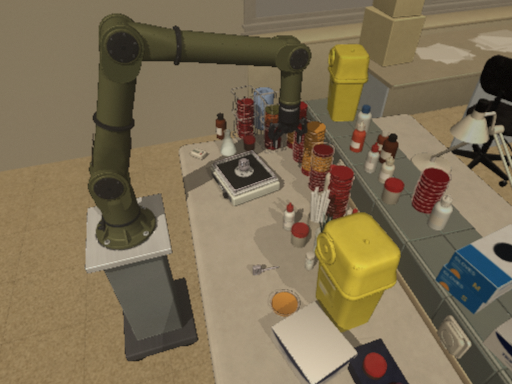

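View pics/wrist0.png

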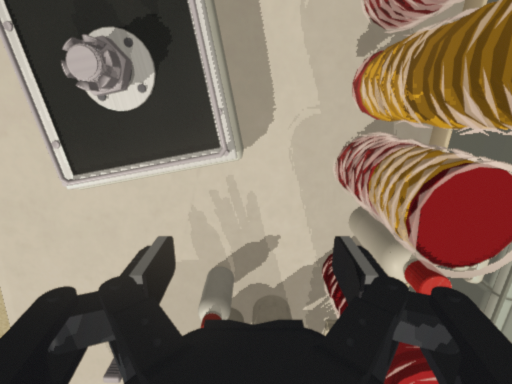

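The scene view shows the shaker at (228,187) with the nut on top, and the pin at (305,271) with the dish at (355,296) beyond it. The wrist view shows the nut and spindle at (90,65). Next I'll write helpers and measure.

```bash
cat > h.py <<'E'
import numpy as np,cv2
from scipy.spatial.transform import Rotation as R
from station import r
def cam(n,st=None):
    """returns K f,cx,cy and camera->world Rcw, origin"""
    c=r.calibration(n); f=192/np.tan(np.radians(c['fovy']/2))
    if n=='wrist':
        st=st or r.state(); w,x,y,z=st['eef_rot']
        Rt=R.from_quat([x,y,z,w]).as_matrix(); M=c['mount']
        return f,c['cx'],c['cy'],Rt@M[:3,:3],Rt@M[:3,3]+st['tcp_pos']
    Rc=cv2.Rodrigues(c['rvec'])[0].T
    return f,c['cx'],c['cy'],Rc,-Rc@c['tvec']
def ray(C,u,v):
    f,cx,cy,Rc,o=C; u=np.asarray(u,float);v=np.asarray(v,float)
    return np.stack([(u-cx)/f,(v-cy)/f,np.ones_like(u)],-1)@Rc.T,o
def onplane(C,u,v,z):
    d,o=ray(C,u,v); return o+d*((z-o[2])/d[...,2])[...,None]
def cloud(C,D):
    v,u=np.mgrid[:384,:512]; d,o=ray(C,u,v); return o+d*D[...,None]
def proj(C,P):
    f,cx,cy,Rc,o=C; q=(np.asarray(P)-o)@Rc; return np.stack([q[...,0]/q[...,2]*f+cx,q[...,1]/q[...,2]*f+cy],-1)
def snap(n,tag):
    st=r.state(); C=cam(n,st); p,d=r.snapshot(n); cv2.imwrite(f'pics/{tag}.png',p); np.save(f'pics/{tag}.npy',d); np.save(f'pics/{tag}_C.npy',np.array(C,object),allow_pickle=True)
    return p,d,C,st
E
python3 - <<'E'
from h import *
C=cam('wrist'); D=np.load('pics/wrist0.npy'); P=cloud(C,D)
sub=P[0:160,0:200].reshape(-1,3); 
m=(abs(sub[:,2]-.128)<.004); print('top',m.sum(),sub[m].mean(0),np.ptp(sub[m],0))
m=(abs(sub[:,2]-.122)<.003); print('crown',m.sum(),sub[m].mean(0))
for n in ['scene','side']:
    C=cam(n);D=np.load(f'pics/{n}0.npy');P=cloud(C,D);im=cv2.imread(f'pics/{n}0.png')
    if n=='scene': print(P[271,303],onplane(C,np.array([303.,322]),np.array([272.,263]),.015))
    a,b=((240,320),(250,345)) if n=='scene' else ((235,300),(230,300))
    cv2.imwrite(f'pics/{n}_pin.png',cv2.resize(im[a[0]:a[1],b[0]:b[1]],None,fx=8,fy=8,interpolation=cv2.INTER_CUBIC))
    q=P[a[0]:a[1],b[0]:b[1]]; cc=q[(q[...,2]>.008)&(q[...,2]<.05)]
    print(n,len(cc),cc.mean(0),cc.min(0),cc.max(0))
    m=P[...,2]; s=P[(abs(m-.128)<.006)&(abs(P[...,0]-.53)<.1)&(abs(P[...,1]-.17)<.12)]; print('spindle',len(s),s.mean(0) if len(s) else 0)
im=cv2.imread('pics/wrist0.png');cv2.imwrite('pics/w_nut.png',cv2.resize(im[10:130,40:200],None,fx=5,fy=5,interpolation=cv2.INTER_CUBIC))
E
```

```text
top 1042 [0.50984801 0.10775    0.12749207] [0.03350698 0.03256072 0.00616159]
crown 847 [0.5122662  0.10778135 0.12186259]
[ 0.4106012  -0.36812975  0.02837235] [[ 0.41904183 -0.36012486  0.015     ]
 [ 0.48302682 -0.36693794  0.015     ]]
scene 204 [ 0.42317658 -0.38481481  0.02110135] [ 0.39523767 -0.50424893  0.00805797] [ 0.48757062 -0.35611602  0.040134  ]
spindle 32 [0.5055482  0.10348643 0.12540553]
side 275 [ 0.47789229 -0.38844858  0.02035766] [ 0.39844448 -0.50483239  0.00802629] [ 0.59318972 -0.2630385   0.04999643]
spindle 32 [0.50605196 0.10344439 0.12692121]
```

View pics/scene_pin.png

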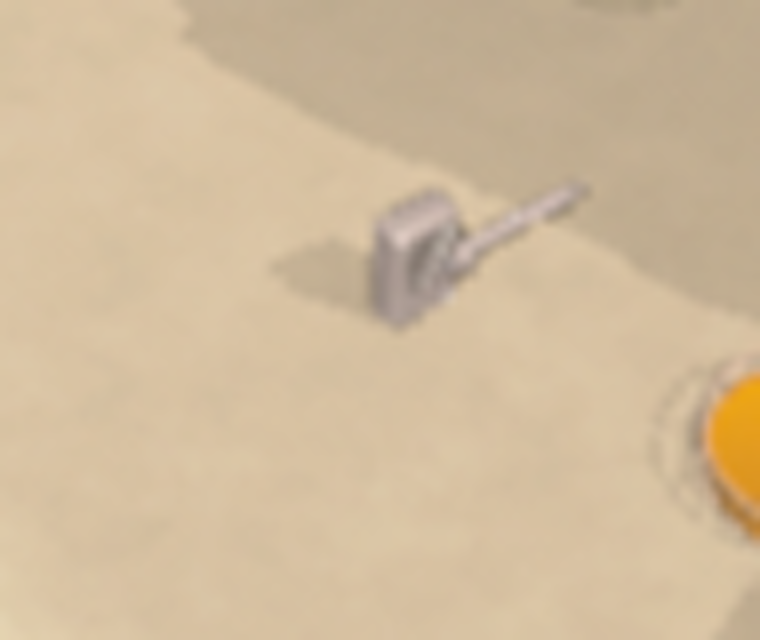

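View pics/w_nut.png

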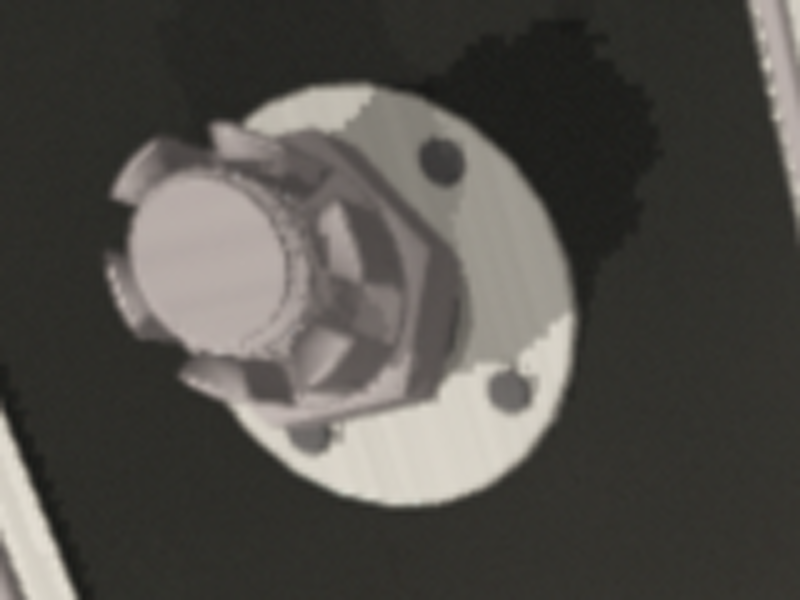

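```bash
python3 -m handwheel '[{"x":0.03,"y":-0.045},{"x":0.08,"y":-0.1},{"x":0.108,"y":-0.139},{"x":0.108,"y":-0.139},{"x":0.108,"y":-0.139}]'
python3 - <<'E'
from h import *
p,d,C,st=snap('wrist','w1')
P=cloud(C,d); m=abs(P[...,2]-.128)<.003
s=P[m&(abs(P[...,0]-.51)<.04)&(abs(P[...,1]-.108)<.04)]; print(st['tcp_pos'],len(s),s.mean(0),np.ptp(s,0))
cv2.imwrite('pics/w1b.png',cv2.resize(p[:250,60:460],None,fx=2,fy=2))
E
```

```text
validation failed for argument at $[0]...
```

```bash
python3 -m handwheel '[{"x":0.03,"y":-0.045,"z":0,"twist":0},{"x":0.08,"y":-0.1,"z":0,"twist":0},{"x":0.108,"y":-0.139,"z":0,"twist":0},{"x":0.108,"y":-0.139,"z":0,"twist":0},{"x":0.108,"y":-0.139,"z":0,"twist":0}]'
python3 - <<'E'
from h import *
p,d,C,st=snap('wrist','w1')
P=cloud(C,d); m=abs(P[...,2]-.128)<.003
s=P[m&(abs(P[...,0]-.51)<.04)&(abs(P[...,1]-.108)<.04)]; print(st['tcp_pos'],len(s),s.mean(0),np.ptp(s,0))
cv2.imwrite('pics/w1b.png',cv2.resize(p[:250,60:460],None,fx=2,fy=2))
E
```

```text
time_s: 0.78
tcp_pos: [0.5109, 0.1074, 0.2309]
eef_rot: [0.0, 0.707, 0.707, -0.0]
wrist_force: [-0.3, -0.7, 0.1]
width: 0.085
[0.51088239 0.10744746 0.23085916] 680 [0.50854097 0.10872809 0.12759837] [0.02781372 0.02818946 0.0048737 ]
```

View pics/w1b.png

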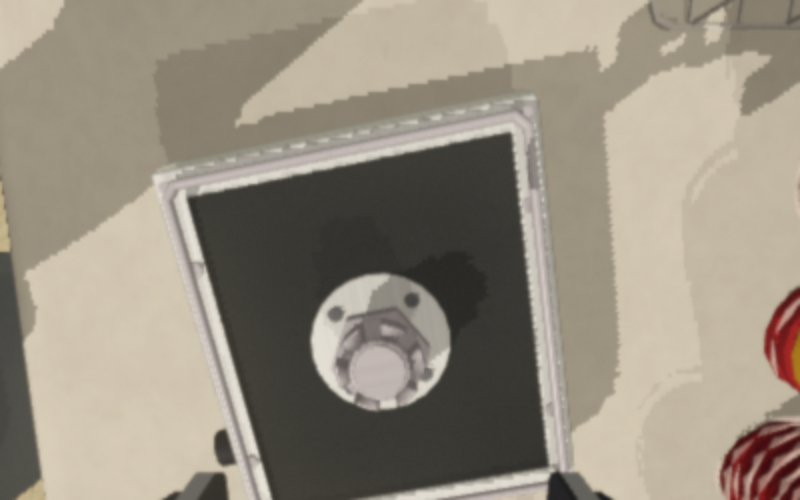

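```bash
python3 - <<'E'
from h import *
im=cv2.imread('pics/w1.png');D=np.load('pics/w1.npy');C=tuple(np.load('pics/w1_C.npy',allow_pickle=True))
P=cloud(C,D)
g=im.max(2)
print(P[90,200],P[90,290])
m=((g<75)&(abs(P[...,2]-P[90,200][2])<.006)).astype(np.uint8)
# dark mat edges: left, top, right lines fitted on plane
zt=P[90,200][2]
def fit(pts,name,vert):
    W=onplane(C,pts[:,0],pts[:,1],zt)
    vx,vy,x0,y0=cv2.fitLine(W[:,:2].astype(np.float32),cv2.DIST_HUBER,0,1e-4,1e-4).ravel()
    a=np.degrees(np.arctan2(vy,vx)); print(name,a%90,np.std((W[:,0]-x0)*-vy+(W[:,1]-y0)*vx),(x0,y0),len(W)); 
L=[];Rr=[];T=[]
for v in range(110,215):
    u=np.where(m[v])[0]
    if len(u): L.append((u[0],v)); Rr.append((u[-1],v))
for u in range(165,305):
    v=np.where(m[:,u])[0]
    if len(v): T.append((u,v[0]))
for a,n in((L,'L'),(Rr,'R'),(T,'T')): fit(np.array(a,float),n,0)
# side/scene depth clouds: base outline skip
s=P[(abs(P[...,2]-.081)<.004)&(P[...,0]>.38)&(P[...,0]<.66)&(P[...,1]>-.03)&(P[...,1]<.26)]
print(len(s),s.min(0),s.max(0)); print(cv2.minAreaRect(s[:,:2].astype(np.float32)))
E
python3 -m handwheel '[{"x":-0.05,"y":0,"z":0.03,"twist":0},{"x":-0.072,"y":0,"z":0.08,"twist":0},{"x":-0.072,"y":0,"z":0.11,"twist":0},{"x":-0.072,"y":0,"z":0.11,"twist":0}]'
python3 - <<'E'
from h import *
p,d,C,st=snap('wrist','w2')
cv2.imwrite('pics/w2b.png',cv2.resize(p[:230,130:390],None,fx=3,fy=3,interpolation=cv2.INTER_CUBIC))
E
```

```text
[0.4554026  0.19649251 0.067478  ] [0.55112205 0.1965287  0.06849029]
L 10.970581 0.00036099685066080594 (np.float32(0.4191254), np.float32(0.117346436)) 105
R 10.586006 0.0003303066119949501 (np.float32(0.59443104), np.float32(0.11751648)) 105
T 10.8014965 0.00030731656910887425 (np.float32(0.49191892), np.float32(0.20332916)) 140
3617 [ 0.39398742 -0.01357127  0.07701807] [0.61967496 0.23068303 0.08327175]
((0.5085328221321106, 0.10827930271625519), (0.19387520849704742, 0.2133830487728119), 10.740262031555176)
time_s: 1.32
tcp_pos: [0.5097, 0.0331, 0.1181]
eef_rot: [-0.002, 0.709, 0.706, -0.003]
wrist_force: [-0.3, 0.0, 0.4]
width: 0.0854
```

View pics/w2b.png

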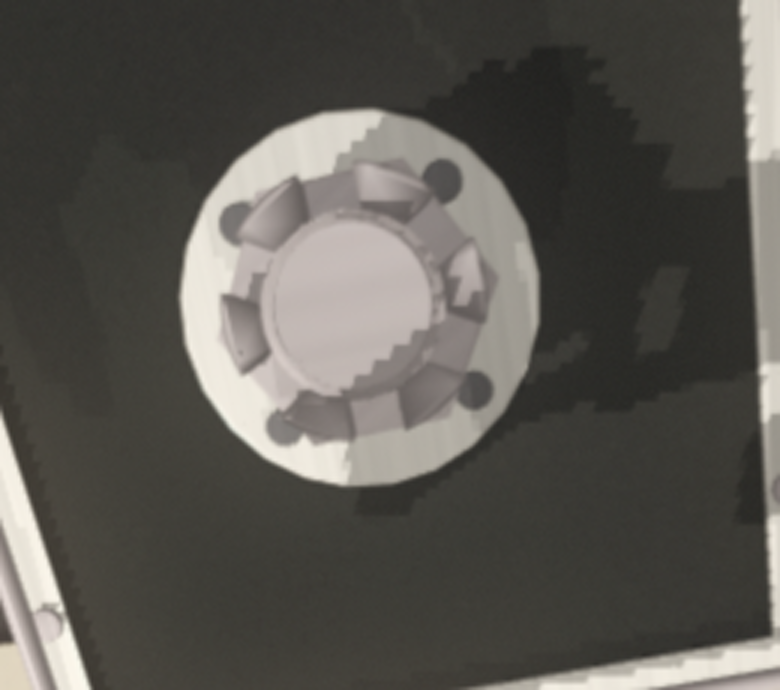

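```bash
cat > ang.py <<'E'
from h import *
def nut(tag,c=None):
    D=np.load(f'pics/{tag}.npy');C=tuple(np.load(f'pics/{tag}_C.npy',allow_pickle=True));P=cloud(C,D)
    n=(abs(P[...,0]-.51)<.05)&(abs(P[...,1]-.108)<.05)
    s=P[n&(abs(P[...,2]-.128)<.0025)]; s=s[:,:2]; (x,y),rad=cv2.minEnclosingCircle(s.astype(np.float32))
    t=P[n&(P[...,2]>.112)&(P[...,2]<.1245)]
    cc=np.array(c) if c is not None else s.mean(0)
    q=t[:,:2]-cc; rr=np.hypot(*q.T); k=(rr>.0165)&(rr<.0235); q=q[k]
    a=np.arctan2(q[:,1],q[:,0]); h=np.exp(6j*a).mean()
    print(tag,'axis',s.mean(0),(x,y),'r',rad,len(s),'teeth',np.degrees(np.angle(h))/6%60,'slots',(np.degrees(np.angle(h))/6+30)%60,'strength',abs(h),k.sum(),'meanz',t[:,2].mean())
if __name__=='__main__':
    import sys
    nut(sys.argv[1]); nut(sys.argv[1],[float(v) for v in sys.argv[2:4]]) if len(sys.argv)>2 else 0
E
python3 ang.py w2 .5085 .1083; python3 ang.py w1
python3 - <<'E'
from h import *
print(r.state()['joint_positions'],r.state()['tcp_pos'])
E
```

```text
w2 axis [0.50843247 0.10842624] (0.5083561539649963, 0.10812358558177948) r 0.01449032686650753 2920 teeth 11.702105951499775 slots 41.702105951499775 strength 0.5219202981693322 1653 meanz 0.12158626333091803
w2 axis [0.50843247 0.10842624] (0.5083561539649963, 0.10812358558177948) r 0.01449032686650753 2920 teeth 11.72832263532968 slots 41.72832263532968 strength 0.523002937384713 1656 meanz 0.12158626333091803
w1 axis [0.50854053 0.10856659] (0.5086259245872498, 0.10807328671216965) r 0.014493102207779884 665 teeth 11.779751217092263 slots 41.77975121709226 strength 0.46222397980209995 475 meanz 0.12075569017682221
[-0.02785579  0.12313647 -0.09630651  1.9207931   0.01360667  1.10131399
 -0.13277466] [0.51118797 0.03387809 0.12017403]
```

```bash
python3 -m handwheel '[{"x":0.0,"y":0,"z":-0.055,"twist":-1},{"x":0.04,"y":-0.002,"z":-0.065,"twist":-2},{"x":0.0744,"y":-0.0028,"z":-0.065,"twist":-3},{"x":0.0744,"y":-0.0028,"z":-0.065,"twist":-4},{"x":0.0744,"y":-0.0028,"z":-0.05,"twist":-4.17},{"x":0.0744,"y":-0.0028,"z":-0.05,"twist":-4.17},{"x":0.0744,"y":-0.0028,"z":-0.05,"twist":-4.17}]'
cat >> h.py <<'E'
def delta(target,yaw=None,st=None):
    """tool-axis shift and twist from current pose to world target (TCP) and tool-y yaw deg"""
    st=st or r.state(); w,x,y,z=st['eef_rot']; Rt=R.from_quat([x,y,z,w]).as_matrix()
    cy=np.degrees(np.arctan2(Rt[1,1],Rt[0,1]))
    print('t',round(st['time_s'],2),'tcp',st['tcp_pos'].round(4),'yaw',round(cy,2),'tilt',Rt[:2,2].round(4),'w',round(st['width'],4),'F',np.round(st['wrist_force'],1),'M',np.round(st['moment'],3),'j7',round(st['joint_positions'][6],2))
    if target is not None: print('shift',(Rt.T@(np.array(target)-st['tcp_pos'])).round(4), 'twist',None if yaw is None else round(-((yaw-cy+180)%360-180)/10,3))
E
python3 -c "
from h import *
delta([.5084,.1083,.093],41.72)"
```

```text
time_s: 2.25
tcp_pos: [0.5089, 0.1077, 0.1701]
eef_rot: [-0.001, 0.412, 0.911, -0.001]
wrist_force: [-0.1, 0.3, 0.3]
width: 0.0852
t 2.25 tcp [0.5089 0.1077 0.1701] yaw 41.36 tilt [-0.0031 -0.0008] w 0.0852 F [-0.1  0.3  0.3] M [ 0.042 -0.032 -0.027] j7 0.45
shift [0.0007 0.0002 0.0771] twist -0.036
```

```bash
python3 -m handwheel '[{"x":0.0006,"y":0.0002,"z":0.04,"twist":-0.03},{"x":0.0006,"y":0.0002,"z":0.07,"twist":-0.03},{"x":0.0006,"y":0.0002,"z":0.085,"twist":-0.03},{"x":0.0006,"y":0.0002,"z":0.085,"twist":-0.03}]' && python3 -c "
from h import *
delta([.5084,.1083,.085],41.72)" && python3 -m handwheel '[{"x":0,"y":0,"z":0,"twist":0},{"x":0,"y":0,"z":0,"twist":0},{"x":0,"y":0,"z":0,"twist":0},{"x":0,"y":0,"z":0,"twist":0},{"x":0,"y":0,"z":0,"twist":0}]' 0.03 60 && python3 -c "
from h import *
delta([.5084,.1083,.085],41.72)"
```

```text
time_s: 2.75
tcp_pos: [0.5081, 0.108, 0.0846]
eef_rot: [-0.002, 0.41, 0.912, -0.001]
wrist_force: [0.5, 0.1, 0.8]
width: 0.0855
t 2.75 tcp [0.5081 0.108  0.0846] yaw 41.61 tilt [-0.0046 -0.001 ] w 0.0855 F [0.5 0.1 0.8] M [ 0.013 -0.018 -0.037] j7 0.43
shift [ 0.      0.0005 -0.0004] twist -0.011
time_s: 3.38
tcp_pos: [0.5085, 0.1078, 0.0862]
eef_rot: [-0.001, 0.41, 0.912, -0.001]
wrist_force: [-2.1, -0.8, 6.0]
width: 0.0449
t 3.38 tcp [0.5085 0.1078 0.0862] yaw 41.6 tilt [-0.0035 -0.0014] w 0.0449 F [-2.1 -0.8  6. ] M [-0.257  0.508 -0.006] j7 0.43
shift [0.0005 0.0003 0.0012] twist -0.012
```

```bash
python3 -m handwheel '[{"x":0,"y":0,"z":0,"twist":0},{"x":0,"y":0,"z":0,"twist":0}]' - 100 && python3 -m handwheel '[{"x":0,"y":0,"z":0,"twist":0.5},{"x":0,"y":0,"z":0,"twist":1.0},{"x":0,"y":0,"z":0,"twist":1.3}]' && python3 -c "
from h import *
delta(None)" && python3 -m handwheel '[{"x":0,"y":0,"z":0,"twist":0.5},{"x":0,"y":0,"z":0,"twist":1.0},{"x":0,"y":0,"z":0,"twist":1.2}]' && python3 -c "
from h import *
delta(None)"
```

```text
time_s: 3.62
tcp_pos: [0.5085, 0.1078, 0.0865]
eef_rot: [-0.001, 0.41, 0.912, -0.001]
wrist_force: [-1.9, -1.0, 2.7]
width: 0.0438
time_s: 4.0
tcp_pos: [0.5081, 0.1075, 0.0865]
eef_rot: [-0.001, 0.511, 0.859, -0.002]
wrist_force: [-2.1, -2.0, 1.4]
width: 0.0441
t 4.0 tcp [0.5081 0.1075 0.0865] yaw 28.5 tilt [-0.0043 -0.002 ] w 0.0441 F [-2.1 -2.   1.4] M [-0.169  0.446  0.079] j7 0.21
time_s: 4.38
tcp_pos: [0.5077, 0.1073, 0.0865]
eef_rot: [-0.001, 0.599, 0.801, -0.003]
wrist_force: [-2.8, -1.1, 1.9]
width: 0.044
t 4.38 tcp [0.5077 0.1073 0.0865] yaw 16.46 tilt [-0.0052 -0.0025] w 0.044 F [-2.8 -1.1  1.9] M [-0.188  0.586  0.085] j7 0.0
```

```bash
python3 -m handwheel '[{"x":0.0001,"y":0.0004,"z":0,"twist":0.5},{"x":0.0001,"y":0.0004,"z":0,"twist":1.0},{"x":0.0001,"y":0.0004,"z":0,"twist":1.5},{"x":0.0001,"y":0.0004,"z":0,"twist":2.0}]' && python3 -c "
from h import *
delta([.5085,.1078,.0865])" && python3 -m handwheel '[{"x":0,"y":0,"z":0,"twist":0.5},{"x":0,"y":0,"z":0,"twist":1.0},{"x":0,"y":0,"z":0,"twist":1.5}]' && python3 -c "
from h import *
delta([.5085,.1078,.0865])"
```

```text
time_s: 4.88
tcp_pos: [0.5069, 0.1072, 0.0865]
eef_rot: [-0.001, 0.729, 0.684, -0.004]
wrist_force: [-4.9, -0.8, 3.9]
width: 0.0434
t 4.88 tcp [0.5069 0.1072 0.0865] yaw -3.67 tilt [-0.0077 -0.0032] w 0.0434 F [-4.9 -0.8  3.9] M [-0.22   1.031  0.11 ] j7 -0.35
shift [ 0.0007  0.0015 -0.    ] twist None
time_s: 5.25
tcp_pos: [0.5063, 0.1074, 0.0865]
eef_rot: [-0.001, 0.813, 0.582, -0.005]
wrist_force: [-3.3, -0.8, 2.7]
width: 0.0435
t 5.25 tcp [0.5063 0.1074 0.0865] yaw -18.78 tilt [-0.009  -0.0032] w 0.0435 F [-3.3 -0.8  2.7] M [-0.062  0.668  0.119] j7 -0.61
shift [0.0011 0.0019 0.    ] twist None
```

```bash
python3 -m handwheel '[{"x":0.001,"y":0.001,"z":0,"twist":0.5},{"x":0.001,"y":0.002,"z":0,"twist":1.0},{"x":0.001,"y":0.002,"z":0,"twist":1.4}]' && python3 -c "
from h import *
delta([.5085,.1078,.0865])"
```

```text
time_s: 5.62
tcp_pos: [0.5059, 0.1076, 0.0864]
eef_rot: [-0.002, 0.878, 0.478, -0.007]
wrist_force: [-8.3, -1.4, 7.4]
width: 0.0442
t 5.62 tcp [0.5059 0.1076 0.0864] yaw -32.87 tilt [-0.0148 -0.004 ] w 0.0442 F [-8.3 -1.4  7.4] M [-0.17   1.891  0.091] j7 -0.85
shift [ 0.0016  0.002  -0.0001] twist None
```

```bash
python3 -m handwheel '[{"x":0,"y":0,"z":0,"twist":0},{"x":0,"y":0,"z":0,"twist":0},{"x":0,"y":0,"z":0,"twist":0}]' 0.085 && python3 -c "
from h import *
delta([.5085,.1080,.0865])
print(r.state()['joint_positions'])
p,d,C,st=snap('wrist','w3'); cv2.imwrite('pics/w3b.png',cv2.resize(p[:,100:412],None,fx=2,fy=1.5))"
```

```text
time_s: 6.0
tcp_pos: [0.5065, 0.1077, 0.0866]
eef_rot: [-0.002, 0.878, 0.478, -0.007]
wrist_force: [0.3, -0.1, 0.6]
width: 0.0851
t 6.0 tcp [0.5065 0.1077 0.0866] yaw -32.84 tilt [-0.0137 -0.0038] w 0.0851 F [ 0.3 -0.1  0.6] M [ 0.012  0.011 -0.011] j7 -0.85
shift [0.0014 0.0015 0.0001] twist None
[-0.19134156  0.17843998 -0.07570914  1.93152928  0.0155677   1.04635511
 -0.84701891]
```

View pics/w3b.png

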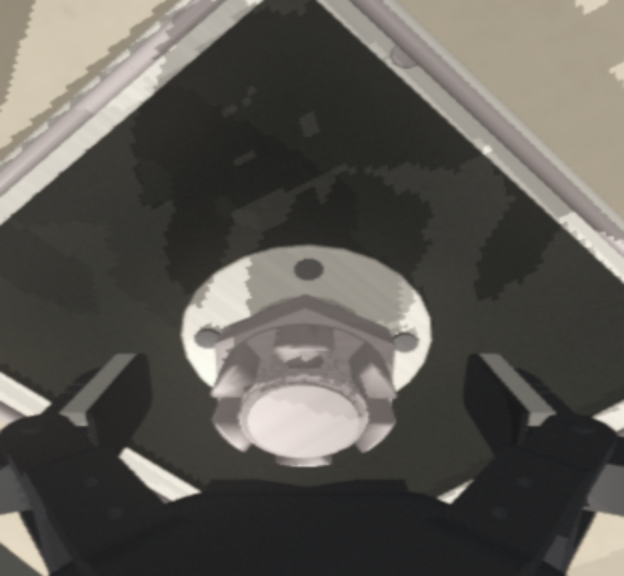

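```bash
python3 -m handwheel '[{"x":0.0014,"y":0.0015,"z":0,"twist":0},{"x":0.0014,"y":0.0015,"z":0,"twist":0},{"x":0.0014,"y":0.0015,"z":0,"twist":0}]' && python3 -c "
from h import *
delta([.5085,.1080,.0865])" && python3 -m handwheel '[{"x":0,"y":0,"z":0,"twist":0},{"x":0,"y":0,"z":0,"twist":0},{"x":0,"y":0,"z":0,"twist":0},{"x":0,"y":0,"z":0,"twist":0},{"x":0,"y":0,"z":0,"twist":0},{"x":0,"y":0,"z":0,"twist":0.4},{"x":0,"y":0,"z":0,"twist":0.8},{"x":0,"y":0,"z":0,"twist":1.1},{"x":0,"y":0,"z":0,"twist":1.4}]' 0.03 80 && python3 -c "
from h import *
delta([.5085,.1080,.0865])"
```

```text
time_s: 6.42
tcp_pos: [0.5085, 0.108, 0.0866]
eef_rot: [-0.002, 0.878, 0.478, -0.007]
wrist_force: [0.1, -0.3, 1.6]
width: 0.0847
t 6.42 tcp [0.5085 0.108  0.0866] yaw -32.85 tilt [-0.0139 -0.0038] w 0.0847 F [ 0.1 -0.3  1.6] M [-0.003 -0.007 -0.001] j7 -0.85
shift [0.     0.     0.0001] twist None
time_s: 7.55
tcp_pos: [0.5067, 0.1093, 0.0872]
eef_rot: [-0.002, 0.93, 0.367, -0.009]
wrist_force: [-5.9, 1.7, 7.4]
width: 0.0443
t 7.55 tcp [0.5067 0.1093 0.0872] yaw -46.89 tilt [-0.0173 -0.0028] w 0.0443 F [-5.9  1.7  7.4] M [0.406 1.422 0.057] j7 -1.09
shift [0.0005 0.0021 0.0007] twist None
```

```bash
python3 -m handwheel '[{"x":0,"y":-0.001,"z":0,"twist":0.4},{"x":0,"y":-0.001,"z":0,"twist":0.8},{"x":0,"y":-0.001,"z":0,"twist":1.2},{"x":0,"y":-0.001,"z":0,"twist":1.6},{"x":0,"y":-0.001,"z":0,"twist":1.8}]'  && python3 -c "
from h import *
delta([.507,.1095,.0865])"
```

```text
time_s: 8.18
tcp_pos: [0.5065, 0.1094, 0.0874]
eef_rot: [-0.0, 0.976, 0.217, -0.008]
wrist_force: [2.0, -2.0, -0.1]
width: 0.0444
t 8.18 tcp [0.5065 0.1094 0.0874] yaw -64.97 tilt [-0.0163 -0.0033] w 0.0444 F [ 2.  -2.  -0.1] M [-0.155 -0.284  0.129] j7 -1.4
shift [0.0005 0.0002 0.0009] twist None
```

```bash
python3 -m handwheel '[{"x":0,"y":0,"z":0,"twist":0.3},{"x":0,"y":0,"z":0,"twist":0.6}]'  && python3 -c "
from h import *
delta(None)"; python3 -m handwheel '[{"x":0,"y":0,"z":0,"twist":0.3},{"x":0,"y":0,"z":0,"twist":0.6}]'  && python3 -c "
from h import *
delta(None)"; python3 -m handwheel '[{"x":0,"y":0,"z":0,"twist":0.3},{"x":0,"y":0,"z":0,"twist":0.6}]'  && python3 -c "
from h import *
delta(None)"
```

```text
time_s: 8.43
tcp_pos: [0.5065, 0.1095, 0.0874]
eef_rot: [0.0, 0.986, 0.165, -0.008]
wrist_force: [0.9, -0.3, 0.8]
width: 0.0444
t 8.43 tcp [0.5065 0.1095 0.0874] yaw -71.05 tilt [-0.0163 -0.0032] w 0.0444 F [ 0.9 -0.3  0.8] M [-0.025 -0.148  0.053] j7 -1.51
time_s: 8.68
tcp_pos: [0.5065, 0.1095, 0.0874]
eef_rot: [0.001, 0.994, 0.112, -0.008]
wrist_force: [-0.2, -0.7, -0.6]
width: 0.0441
t 8.68 tcp [0.5065 0.1095 0.0874] yaw -77.1 tilt [-0.0162 -0.0031] w 0.0441 F [-0.2 -0.7 -0.6] M [ 0.087 -0.162  0.521] j7 -1.61
time_s: 8.93
tcp_pos: [0.5065, 0.1096, 0.0874]
eef_rot: [0.001, 0.998, 0.061, -0.008]
wrist_force: [-0.0, -0.0, -0.3]
width: 0.0442
t 8.93 tcp [0.5065 0.1096 0.0874] yaw -83.06 tilt [-0.016  -0.0037] w 0.0442 F [-0.  -0.  -0.3] M [-0.012 -0.101  0.718] j7 -1.71
```

```bash
python3 -m handwheel '[{"x":0,"y":0,"z":0,"twist":0.5},{"x":0,"y":0,"z":0,"twist":1.0},{"x":0,"y":0,"z":0,"twist":1.5},{"x":0,"y":0,"z":0,"twist":2.0},{"x":0,"y":0,"z":0,"twist":2.4},{"x":0,"y":0,"z":0,"twist":2.55},{"x":0,"y":0,"z":0,"twist":2.55}]' - 110 && python3 -c "
from h import *
delta(None,-109.23)
delta([.5065,.1096,.0874],-109.23)"
```

```text
time_s: 9.8
tcp_pos: [0.5067, 0.1098, 0.0876]
eef_rot: [0.003, 0.987, -0.161, -0.007]
wrist_force: [1.1, -1.2, 1.8]
width: 0.0433
t 9.8 tcp [0.5067 0.1098 0.0876] yaw -108.47 tilt [-0.0156 -0.0036] w 0.0433 F [ 1.1 -1.2  1.8] M [ 0.109 -0.123  0.619] j7 -2.15
t 9.8 tcp [0.5067 0.1098 0.0876] yaw -108.47 tilt [-0.0156 -0.0036] w 0.0433 F [ 1.1 -1.2  1.8] M [ 0.109 -0.123  0.619] j7 -2.15
shift [-0.0001  0.0002  0.0002] twist 0.076
```

```bash
python3 -m handwheel '[{"x":0,"y":0,"z":0,"twist":0},{"x":0,"y":0,"z":0,"twist":0},{"x":0,"y":0,"z":-0.04,"twist":0},{"x":0,"y":0,"z":-0.09,"twist":0},{"x":-0.04,"y":0,"z":-0.09,"twist":0},{"x":-0.074,"y":0,"z":-0.06,"twist":0},{"x":-0.074,"y":0,"z":-0.04,"twist":0},{"x":-0.074,"y":0,"z":-0.04,"twist":0},{"x":-0.074,"y":0,"z":-0.04,"twist":0}]' 0.085
python3 - <<'E'
from h import *
delta(None)
p,d,C,st=snap('wrist','w4')
cv2.imwrite('pics/w4b.png',cv2.resize(p[:230,130:390],None,fx=3,fy=3,interpolation=cv2.INTER_CUBIC))
from ang import nut; nut('w4')
# obstacles
for n,t in(('scene','scene0'),('side','side0'),('wrist','wrist0')):
    D=np.load(f'pics/{t}.npy')
    if n=='wrist': continue
    P=cloud(cam(n),D)
    for a in np.arange(.5,.9,.05):
        s=[]
        for b in np.arange(-.1,.35,.05):
            k=(P[...,0]>=a)&(P[...,0]<a+.05)&(P[...,1]>=b)&(P[...,1]<b+.05)&(P[...,2]<.6)&(D>0)
            s.append(round(float(P[...,2][k].max()),2) if k.sum()>3 else None)
        print(n,round(a,2),s)
E
```

```text
time_s: 10.92
tcp_pos: [0.438, 0.1334, 0.1294]
eef_rot: [0.003, 0.987, -0.161, -0.007]
wrist_force: [0.5, 0.2, -1.0]
width: 0.0853
t 10.93 tcp [0.438  0.1334 0.1294] yaw -108.52 tilt [-0.0145 -0.0031] w 0.0853 F [ 0.5  0.2 -1. ] M [-0.033 -0.023  0.012] j7 -2.25
w4 axis [0.50853092 0.10807004] (0.5081772208213806, 0.1081756204366684) r 0.014533387497067451 2443 teeth 42.92828169254343 slots 12.928281692543429 strength 0.5298998714059652 1385 meanz 0.12160849497533864
scene 0.5 [0.6, 0.6, 0.08, 0.13, 0.13, 0.07, 0.08, None, 0.12]
scene 0.55 [0.6, 0.6, 0.35, 0.08, 0.08, 0.08, 0.08, None, 0.06]
scene 0.6 [0.6, 0.6, 0.55, 0.08, 0.08, None, None, None, 0.06]
scene 0.65 [0.6, 0.6, 0.3, -0.0, None, 0.0, 0.0, 0.26, 0.26]
scene 0.7 [0.0, 0.35, 0.35, 0.0, 0.0, 0.0, 0.0, 0.26, 0.21]
scene 0.75 [0.19, 0.2, 0.2, 0.24, 0.23, 0.18, 0.17, 0.26, 0.26]
scene 0.8 [0.19, 0.2, 0.19, 0.24, 0.23, 0.18, 0.18, 0.22, 0.22]
scene 0.85 [0.16, 0.19, 0.16, 0.24, 0.23, None, 0.18, None, 0.22]
side 0.5 [0.01, 0.6, 0.08, 0.13, 0.13, 0.07, 0.08, None, 0.12]
side 0.55 [0.57, 0.6, 0.35, 0.07, 0.08, 0.08, 0.08, None, 0.06]
side 0.6 [0.6, 0.6, 0.54, 0.08, 0.08, 0.0, 0.0, 0.0, 0.06]
side 0.65 [0.59, 0.6, 0.34, 0.0, 0.01, 0.01, 0.01, 0.26, 0.26]
side 0.7 [0.0, 0.35, 0.35, 0.0, 0.01, 0.0, 0.0, 0.26, 0.21]
side 0.75 [0.18, 0.2, 0.2, 0.24, 0.24, 0.18, 0.18, 0.09, 0.21]
side 0.8 [0.18, 0.2, 0.2, 0.24, 0.25, 0.16, 0.18, 0.22, 0.22]
side 0.85 [0.16, 0.2, 0.16, 0.24, 0.24, None, None, 0.22, 0.22]
```

View pics/w4b.png

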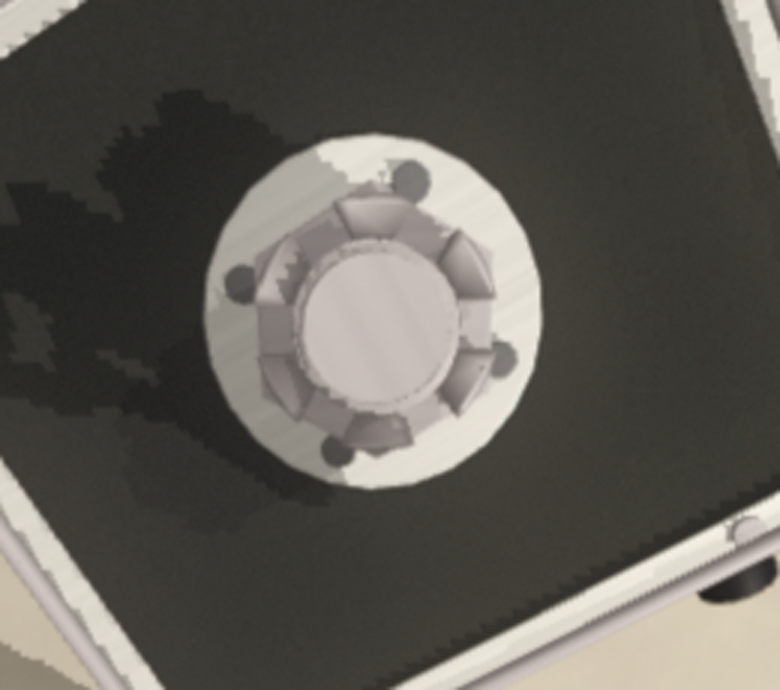

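Run:
```python
from h import *
im=cv2.imread('pics/w4.png');D=np.load('pics/w4.npy');C=tuple(np.load('pics/w4_C.npy',allow_pickle=True))
P=cloud(C,D); zt=.068
g=cv2.GaussianBlur(im,(3,3),0).max(2)
for n,(u0,u1) in {'bot':(290,375)}.items():
    pts=[]
    for u in range(u0,u1):
        v=130
        while v<235 and g[v,u]<100: v+=1
        pts.append((u,v))
    W=onplane(C,np.array(pts)[:,0],np.array(pts)[:,1],zt)
    l=cv2.fitLine(W[:,:2].astype(np.float32),cv2.DIST_HUBER,0,1e-4,1e-4).ravel(); print(n,np.degrees(np.arctan2(l[1],l[0]))%90,pts[0],pts[-1])
pts=[]
for v in range(170,215):
    u=220
    while u>100 and g[v,u]<100:u-=1
    pts.append((u,v))
W=onplane(C,np.array(pts)[:,0],np.array(pts)[:,1],zt)
l=cv2.fitLine(W[:,:2].astype(np.float32),cv2.DIST_HUBER,0,1e-4,1e-4).ravel(); print('left',np.degrees(np.arctan2(l[1],l[0]))%90,pts[0],pts[-1])
delta([.5075,.109,.0875],-107.1)
```

```text
bot 10.662857 (290, 130) (374, 171)
left 10.873162 (143, 170) (174, 214)
t 10.97 tcp [0.4382 0.1334 0.1296] yaw -108.52 tilt [-0.0141 -0.003 ] w 0.0847 F [-0.6  0.1 -0.4] M [-0.056  0.     0.077] j7 -2.24
shift [0.074  0.0008 0.0412] twist -0.142
```

```bash
python3 -m handwheel '[{"x":0,"y":0,"z":-0.04,"twist":-0.14},{"x":0.04,"y":0.0008,"z":-0.045,"twist":-0.14},{"x":0.074,"y":0.0008,"z":-0.04,"twist":-0.14},{"x":0.074,"y":0.0008,"z":0.0,"twist":-0.14},{"x":0.074,"y":0.0008,"z":0.035,"twist":-0.14},{"x":0.074,"y":0.0008,"z":0.041,"twist":-0.14},{"x":0.074,"y":0.0008,"z":0.041,"twist":-0.14}]' && python3 -m handwheel '[{"x":0,"y":0,"z":0,"twist":0},{"x":0,"y":0,"z":0,"twist":0},{"x":0,"y":0,"z":0,"twist":0},{"x":0,"y":0,"z":0,"twist":0},{"x":0,"y":0,"z":0,"twist":0},{"x":0,"y":0,"z":0,"twist":0}]' 0.03 110 && python3 -c "
from h import *
delta([.5075,.1093,.0874],-110.5)"
```

```text
time_s: 11.85
tcp_pos: [0.5083, 0.1092, 0.0887]
eef_rot: [0.002, 0.989, -0.149, -0.006]
wrist_force: [-0.7, -0.0, 0.3]
width: 0.0852
time_s: 12.6
tcp_pos: [0.5092, 0.1088, 0.0908]
eef_rot: [0.002, 0.989, -0.149, -0.005]
wrist_force: [-2.7, -1.7, 7.9]
width: 0.0433
t 12.6 tcp [0.5092 0.1088 0.0908] yaw -107.14 tilt [-0.011  -0.0028] w 0.0433 F [-2.7 -1.7  7.9] M [-0.44   0.569  0.024] j7 -2.12
shift [-0.0017 -0.0001  0.0034] twist 0.336
```

```bash
python3 -m handwheel '[{"x":0,"y":0,"z":0,"twist":0.15},{"x":0,"y":0,"z":0,"twist":0.3},{"x":0,"y":0,"z":0,"twist":0.33},{"x":0,"y":0,"z":0,"twist":0.33}]' && python3 -c "
from h import *
delta(None)" && python3 -m handwheel '[{"x":0,"y":0,"z":0,"twist":0},{"x":0,"y":0,"z":0,"twist":0},{"x":0,"y":0,"z":-0.04,"twist":0},{"x":0,"y":0,"z":-0.09,"twist":0},{"x":-0.04,"y":0,"z":-0.09,"twist":0},{"x":-0.074,"y":0,"z":-0.06,"twist":0},{"x":-0.074,"y":0,"z":-0.04,"twist":0},{"x":-0.074,"y":0,"z":-0.04,"twist":0},{"x":-0.074,"y":0,"z":-0.04,"twist":0}]' 0.085
python3 - <<'E'
from h import *
delta(None)
p,d,C,st=snap('wrist','w5')
cv2.imwrite('pics/w5b.png',cv2.resize(p[:230,130:390],None,fx=3,fy=3,interpolation=cv2.INTER_CUBIC))
from ang import nut; nut('w5')
E
```

```text
time_s: 13.1
tcp_pos: [0.5091, 0.1087, 0.091]
eef_rot: [0.003, 0.984, -0.177, -0.005]
wrist_force: [-1.5, -1.3, 1.5]
width: 0.0436
t 13.1 tcp [0.5091 0.1087 0.091 ] yaw -110.42 tilt [-0.0112 -0.0032] w 0.0436 F [-1.5 -1.3  1.5] M [-0.305  0.325  0.732] j7 -2.18
time_s: 14.22
tcp_pos: [0.4412, 0.1347, 0.1326]
eef_rot: [0.002, 0.984, -0.178, -0.005]
wrist_force: [0.5, 0.0, 0.5]
width: 0.0851
t 14.22 tcp [0.4412 0.1347 0.1326] yaw -110.47 tilt [-0.0098 -0.0025] w 0.0851 F [0.5 0.  0.5] M [-0.006 -0.028  0.027] j7 -2.28
w5 axis [0.50848515 0.10810346] (0.5081575512886047, 0.10816165804862976) r 0.014533794485032558 2321 teeth 41.249059380324525 slots 11.249059380324521 strength 0.530304163173515 1298 meanz 0.12163038177416778
```

View pics/w5b.png

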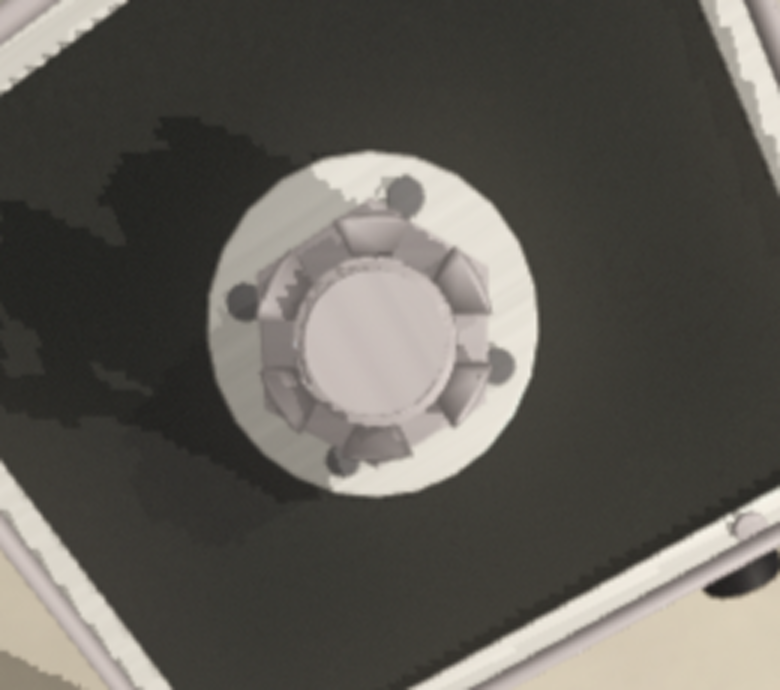

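```bash
python3 -m handwheel '[{"x":0,"y":0,"z":-0.05,"twist":0},{"x":0.015,"y":0.048,"z":-0.1,"twist":0},{"x":0.034,"y":0.105,"z":-0.11,"twist":-0.3},{"x":0.053,"y":0.162,"z":-0.11,"twist":-0.6},{"x":0.072,"y":0.219,"z":-0.11,"twist":-0.9},{"x":0.091,"y":0.276,"z":-0.11,"twist":-1.2},{"x":0.11,"y":0.333,"z":-0.1,"twist":-1.45},{"x":0.129,"y":0.39,"z":-0.09,"twist":-1.45},{"x":0.145,"y":0.44,"z":-0.08,"twist":-1.45},{"x":0.155,"y":0.476,"z":-0.07,"twist":-1.45}]' && python3 -m handwheel '[{"x":0,"y":0,"z":0,"twist":0},{"x":0,"y":0,"z":0,"twist":0}]'
python3 - <<'E'
from h import *
delta([.42,-.365,.2],-96)
p,d,C,st=snap('wrist','w6')
P=cloud(C,d)
cv2.imwrite('pics/w6b.png',cv2.resize(p,None,fx=1.5,fy=1.5))
E
```

```text
time_s: 15.52
tcp_pos: [0.4205, -0.3686, 0.205]
eef_rot: [0.002, 0.999, -0.053, -0.004]
wrist_force: [0.1, 0.4, 0.6]
width: 0.0852
time_s: 15.78
tcp_pos: [0.4211, -0.3685, 0.2057]
eef_rot: [0.002, 0.999, -0.053, -0.003]
wrist_force: [0.6, 0.8, 0.7]
width: 0.085
t 15.78 tcp [ 0.4211 -0.3685  0.2057] yaw -96.13 tilt [-0.007  -0.0045] w 0.085 F [0.6 0.8 0.7] M [ 0.05  -0.011  0.028] j7 -0.93
shift [-0.0014 -0.0034  0.0057] twist -0.013
```

View pics/w6b.png

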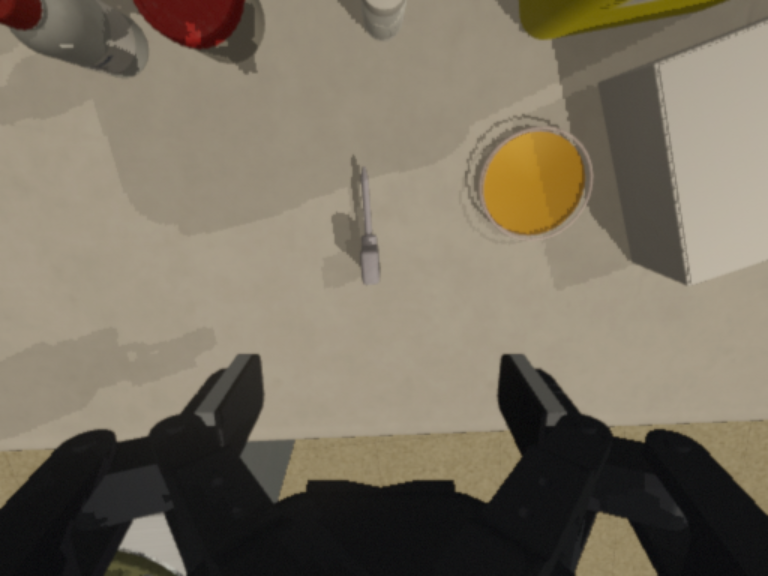

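The wrist view shows the pin's grip at about (247,175) and its tip at (242,112). The dish is to the right at (355,122), well clear of both.

Run:
```python
from h import *
D=np.load('pics/w6.npy');C=tuple(np.load('pics/w6_C.npy',allow_pickle=True));P=cloud(C,D)
n=np.zeros(D.shape,bool); n[95:200,225:265]=1
t=P[n&(P[...,2]>.036)&(P[...,2]<.046)]; print('top',len(t),t.mean(0),cv2.minAreaRect((t[:,:2]*1000).astype(np.float32)))
s=P[n&(P[...,2]>.008)&(P[...,2]<.02)]; s=s[(s[:,0]>t[:,0].mean()+.032)]
l=cv2.fitLine(s[:,:2].astype(np.float32),cv2.DIST_HUBER,0,1e-4,1e-4).ravel()
print('shaft',len(s),s.mean(0),s[:,0].max(),l,np.degrees(np.arctan2(l[1],l[0])))
```

```text
top 258 [ 0.41488762 -0.3614851   0.03943742] ((414.2247009277344, -361.441650390625), (13.8878173828125, 27.86416244506836), 87.7560806274414)
shaft 168 [ 0.46824283 -0.36371641  0.01408699] 0.49052443877398966 [ 0.99915993 -0.04098146  0.46824282 -0.36371642] -2.3487227
```

```bash
python3 -c "
from h import *
delta([.4145,-.3614,.01],-92.3)"
```

```text
t 15.82 tcp [ 0.4214 -0.3677  0.2057] yaw -96.05 tilt [-0.0067 -0.0041] w 0.0848 F [-0.5  0.8 -0.1] M [ 0.088 -0.016 -0.028] j7 -0.93
shift [-0.0064 -0.0065  0.1957] twist -0.375
```

```bash
python3 -m handwheel '[{"x":-0.0064,"y":-0.0065,"z":0.05,"twist":-0.37},{"x":-0.0064,"y":-0.0065,"z":0.1,"twist":-0.37},{"x":-0.0064,"y":-0.0065,"z":0.14,"twist":-0.37},{"x":-0.0064,"y":-0.0065,"z":0.15,"twist":-0.37}]'
python3 - <<'E'
from h import *
delta([.4145,-.3614,.01],-92.3)
p,d,C,st=snap('wrist','w7'); P=cloud(C,d)
cv2.imwrite('pics/w7b.png',cv2.resize(p[100:],None,fx=1.5,fy=1.5))
k=(abs(P[...,0]-.4145)<.03)&(abs(P[...,1]+.3614)<.02)&(abs(P[...,2]-.04)<.005)
t=P[k]; print(len(t),t.mean(0)); print(cv2.minAreaRect((t[:,:2]*1000).astype(np.float32)))
E
```

```text
time_s: 16.32
tcp_pos: [0.4143, -0.3586, 0.0539]
eef_rot: [0.001, 1.0, -0.019, -0.005]
wrist_force: [0.3, 0.4, -0.1]
width: 0.085
t 16.32 tcp [ 0.4143 -0.3586  0.0539] yaw -92.21 tilt [-0.0095 -0.0012] w 0.085 F [ 0.3  0.4 -0.1] M [-0.04  -0.083 -0.015] j7 -0.79
shift [0.0007 0.0028 0.0439] twist 0.009
871 [ 0.4157161  -0.36127584  0.03927013]
((414.72418212890625, -361.144775390625), (13.876821517944336, 27.745662689208984), 88.56533813476562)
```

View pics/w7b.png

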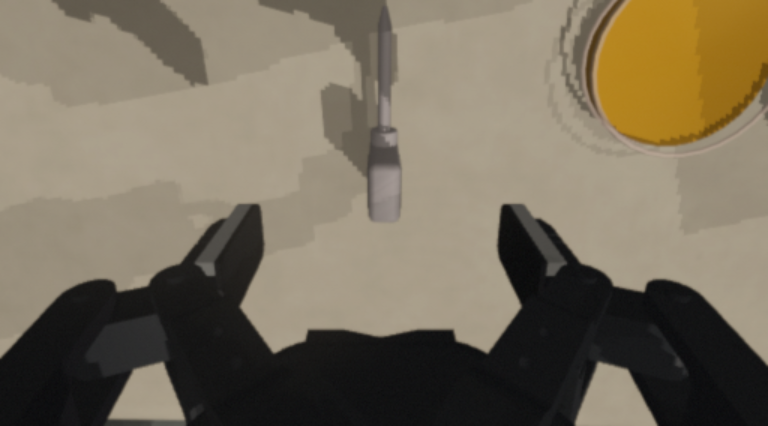

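```bash
python3 -m handwheel '[{"x":0.001,"y":0.0026,"z":0.02,"twist":0},{"x":0.001,"y":0.0026,"z":0.036,"twist":0},{"x":0.001,"y":0.0026,"z":0.042,"twist":0},{"x":0.001,"y":0.0026,"z":0.042,"twist":0},{"x":0.001,"y":0.0026,"z":0.042,"twist":0}]' && python3 -c "
from h import *
delta([.4147,-.3613,.01],-92)" && python3 -m handwheel '[{"x":0,"y":0,"z":0,"twist":0},{"x":0,"y":0,"z":0,"twist":0},{"x":0,"y":0,"z":0,"twist":0},{"x":0,"y":0,"z":0,"twist":0},{"x":0,"y":0,"z":0,"twist":0},{"x":0,"y":0,"z":0,"twist":0},{"x":0,"y":0,"z":0,"twist":0},{"x":0,"y":0,"z":0,"twist":0}]' 0.0 50 && python3 -c "
from h import *
delta([.4147,-.3613,.01],-92)"
```

```text
time_s: 17.0
tcp_pos: [0.4155, -0.3623, 0.0127]
eef_rot: [0.001, 1.0, -0.02, -0.004]
wrist_force: [0.3, 0.5, 0.2]
width: 0.0849
t 17.0 tcp [ 0.4155 -0.3623  0.0127] yaw -92.23 tilt [-0.008  -0.0026] w 0.0849 F [0.3 0.5 0.2] M [-0.037 -0.042  0.051] j7 -0.75
shift [-0.0008 -0.001   0.0027] twist -0.023
time_s: 18.0
tcp_pos: [0.4157, -0.3624, 0.0129]
eef_rot: [0.001, 1.0, -0.02, -0.004]
wrist_force: [1.1, 0.2, 2.4]
width: 0.0131
t 18.0 tcp [ 0.4157 -0.3624  0.0129] yaw -92.23 tilt [-0.0076 -0.0028] w 0.0131 F [1.1 0.2 2.4] M [ 0.078 -0.023 -0.07 ] j7 -0.75
shift [-0.001  -0.0011  0.0029] twist -0.023
```

```bash
python3 -m handwheel '[{"x":0,"y":0,"z":-0.02,"twist":0},{"x":0,"y":0,"z":-0.07,"twist":0},{"x":0,"y":0,"z":-0.13,"twist":-0.5},{"x":0,"y":0,"z":-0.19,"twist":-1.5},{"x":0.01,"y":-0.02,"z":-0.24,"twist":-2.5},{"x":0.02,"y":-0.06,"z":-0.25,"twist":-3.5},{"x":0.035,"y":-0.11,"z":-0.25,"twist":-4.5},{"x":0.05,"y":-0.16,"z":-0.25,"twist":-5.5},{"x":0.06,"y":-0.21,"z":-0.25,"twist":-6.5},{"x":0.07,"y":-0.25,"z":-0.25,"twist":-7.5}]' && python3 -c "
from h import *
delta([.635,.13,.2],100.8)
import numpy as np
print(r.state()['joint_positions'].round(2))"
```

```text
time_s: 19.25
tcp_pos: [0.4971, -0.1128, 0.2625]
eef_rot: [-0.001, 0.803, 0.596, -0.004]
wrist_force: [0.4, -1.5, -0.8]
width: 0.0133
t 19.25 tcp [ 0.4971 -0.1128  0.2625] yaw -16.86 tilt [-0.007  -0.0029] w 0.0133 F [ 0.4 -1.5 -0.8] M [-0.047 -0.015 -0.039] j7 -0.12
shift [0.2726 0.0619 0.0608] twist -11.766
[-0.14  0.01  0.32  1.75  0.    1.39 -0.12]
```

```bash
python3 -m handwheel '[{"x":0.02,"y":0.006,"z":0,"twist":-1},{"x":0.05,"y":0.012,"z":0,"twist":-2},{"x":0.08,"y":0.018,"z":0,"twist":-3},{"x":0.11,"y":0.025,"z":0,"twist":-4},{"x":0.145,"y":0.032,"z":0,"twist":-5},{"x":0.18,"y":0.04,"z":0,"twist":-6},{"x":0.21,"y":0.048,"z":0,"twist":-7},{"x":0.24,"y":0.055,"z":0,"twist":-8},{"x":0.265,"y":0.06,"z":0,"twist":-9},{"x":0.2726,"y":0.062,"z":0,"twist":-10}]' && python3 -m handwheel '[{"x":0,"y":0,"z":0,"twist":-1},{"x":0,"y":0,"z":0,"twist":-1.75},{"x":0,"y":0,"z":0.03,"twist":-1.75},{"x":0,"y":0,"z":0.06,"twist":-1.75},{"x":0,"y":0,"z":0.06,"twist":-1.75},{"x":0,"y":0,"z":0.06,"twist":-1.75}]'
python3 - <<'E'
from h import *
delta([.635,.13,.2],100.8)
p,d,C,st=snap('wrist','w8')
cv2.imwrite('pics/w8b.png',cv2.resize(p,None,fx=1.5,fy=1.5))
E
```

```text
time_s: 20.5
tcp_pos: [0.6354, 0.132, 0.2611]
eef_rot: [-0.004, 0.056, 0.998, -0.002]
wrist_force: [-0.5, -0.6, -1.5]
width: 0.0136
time_s: 21.25
tcp_pos: [0.6355, 0.1317, 0.2029]
eef_rot: [-0.003, -0.096, 0.995, -0.001]
wrist_force: [-0.5, -0.0, -0.9]
width: 0.0132
t 21.25 tcp [0.6355 0.1317 0.2029] yaw 101.07 tilt [-0.0056 -0.0032] w 0.0132 F [-0.5 -0.  -0.9] M [ 0.002 -0.008 -0.01 ] j7 1.52
shift [ 0.0008 -0.0016  0.0029] twist 0.027
```

View pics/w8b.png

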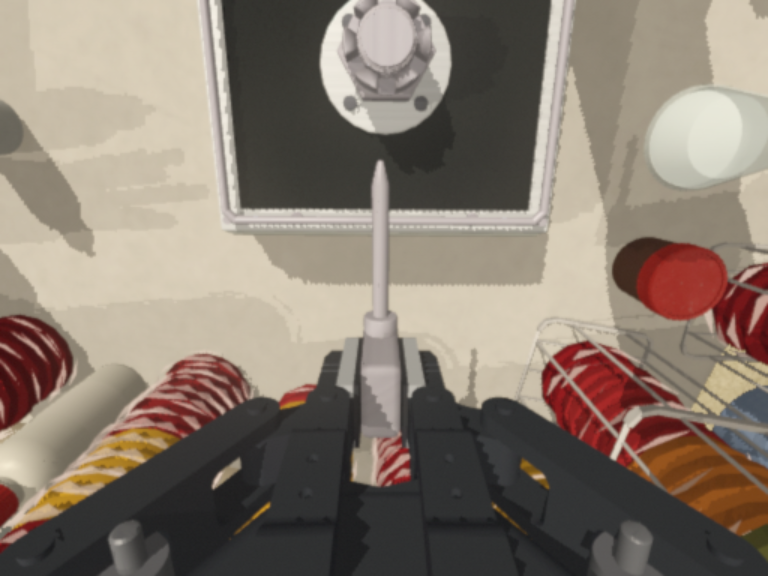

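```bash
cat > pin.py <<'E'
from h import *
import sys
tag=sys.argv[1]
D=np.load(f'pics/{tag}.npy');C=tuple(np.load(f'pics/{tag}_C.npy',allow_pickle=True));P=cloud(C,D)
st=r.state(); w,x,y,z=st['eef_rot']; Rt=R.from_quat([x,y,z,w]).as_matrix()
T=(P-st['tcp_pos'])@Rt
n=(abs(T[...,1])<.015)&(D>0)
s=T[n&(T[...,0]>.028)&(T[...,0]<.065)&(abs(T[...,2])<.02)]
l=cv2.fitLine(s.astype(np.float32),cv2.DIST_HUBER,0,1e-4,1e-4).ravel()
print('shaft tool dir',l[:3],'at',l[3:],len(s))
tip=T[n&(T[...,0]>.028)&(T[...,0]<.09)&(abs(T[...,2])<.02)]; print('tip toolx',tip[:,0].max())
b=T[n&(abs(T[...,0])<.025)&(T[...,2]>-.06)&(T[...,2]<.0)]; 
c=T[n&(T[...,0]>.014)&(T[...,0]<.024)&(abs(T[...,2])<.02)]; print('collar z',c[:,2].min() if len(c) else 0)
d=l[:3]*np.sign(l[0]); print('shaft heading world',np.degrees(np.arctan2(*(Rt@d)[1::-1])),'slope',(Rt@d)[2])
# axis as seen
q=P[(abs(P[...,0]-.51)<.03)&(abs(P[...,1]-.108)<.03)&(abs(P[...,2]-.128)<.0025)]; print('spindle',len(q),q.mean(0) if len(q) else 0)
a=np.array([.5084,.1082,.115]); print('axis in tool',((a-st['tcp_pos'])@Rt))
k=(P[...,0]>.58)&(P[...,0]<.74)&(P[...,1]>.04)&(P[...,1]<.24)&(P[...,2]>.09)&(T[...,2]>.005)&(D>0)
print('obst',k.sum(), P[k].min(0) if k.any() else '',P[k].max(0) if k.any() else '')
E
python3 pin.py w8; python3 ang.py w8
```

```text
shaft tool dir [ 0.9995373   0.02196112 -0.0210457 ] at [ 0.04826746 -0.00141255 -0.00146213] 781
tip toolx 0.07338664936917037
collar z -0.006243642164531392
shaft heading world -170.1888122149516 slope 0.026099605149007735
spindle 1367 [0.50877751 0.1084003  0.1276517 ]
axis in tool [0.12911486 0.00143235 0.08890744]
obst 8 [0.61819425 0.12220313 0.19332622] [0.63029894 0.13574543 0.19801715]
w8 axis [0.50877751 0.1084003 ] (0.5085103511810303, 0.10843855887651443) r 0.014637383632361889 1367 teeth 40.99034314465439 slots 10.990343144654393 strength 0.47117394325390377 843 meanz 0.12085334747204471
```

```bash
python3 -m handwheel '[{"x":0,"y":0.003,"z":0.03,"twist":-0.1},{"x":0,"y":0.0032,"z":0.06,"twist":-0.1},{"x":0,"y":0.0032,"z":0.08,"twist":-0.1},{"x":0,"y":0.0032,"z":0.0867,"twist":-0.1},{"x":0,"y":0.0032,"z":0.0867,"twist":-0.1},{"x":0,"y":0.0032,"z":0.0867,"twist":-0.1}]'
python3 - <<'E'
from h import *
delta(None)
p,d,C,st=snap('wrist','w9')
cv2.imwrite('pics/w9b.png',cv2.resize(p[:300,100:400],None,fx=2,fy=2))
p,d,C,st=snap('scene','s9')
cv2.imwrite('pics/s9b.png',cv2.resize(p[130:230,170:290],None,fx=6,fy=6,interpolation=cv2.INTER_CUBIC))
E
python3 pin.py w9; python3 ang.py w9
```

```text
time_s: 22.05
tcp_pos: [0.6357, 0.1349, 0.118]
eef_rot: [-0.001, -0.105, 0.994, -0.001]
wrist_force: [-0.2, -0.1, -1.2]
width: 0.0131
t 22.05 tcp [0.6357 0.1349 0.118 ] yaw 102.07 tilt [-0.0024 -0.0023] w 0.0131 F [-0.2 -0.1 -1.2] M [0.048 0.039 0.044] j7 1.53
shaft tool dir [ 0.99957675 -0.02327324 -0.017453  ] at [ 0.05420195 -0.00145371 -0.00220188] 788
tip toolx 0.07291276956649337
collar z -0.00650364661973526
shaft heading world -166.59918972023854 slope 0.020574930418595774
spindle 95 [0.52176726 0.11094143 0.12635418]
axis in tool [0.1299074  0.00048525 0.00320478]
obst 6 [0.62021634 0.12524692 0.10929802] [0.63048768 0.13894441 0.11275821]
w9 axis [0.52176726 0.11094143] (0.5210609436035156, 0.11091575026512146) r 0.0061217909678816795 95 teeth 44.201854795913235 slots 14.201854795913237 strength 1.0 1 meanz 0.12062630700982259
```

View pics/w9b.png

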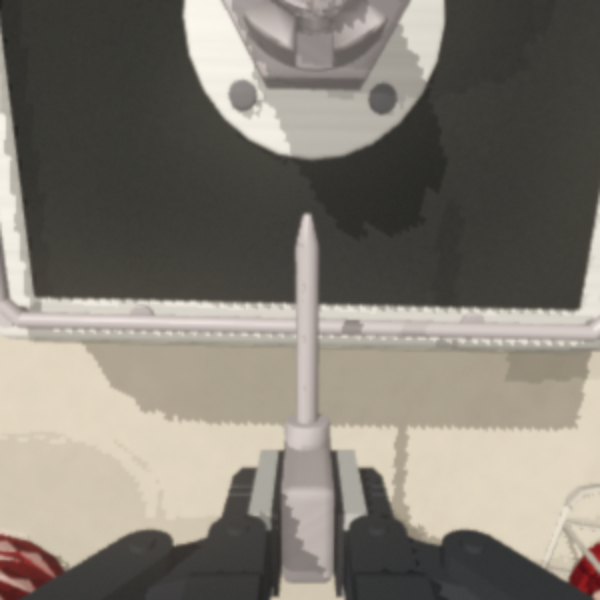

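View pics/s9b.png

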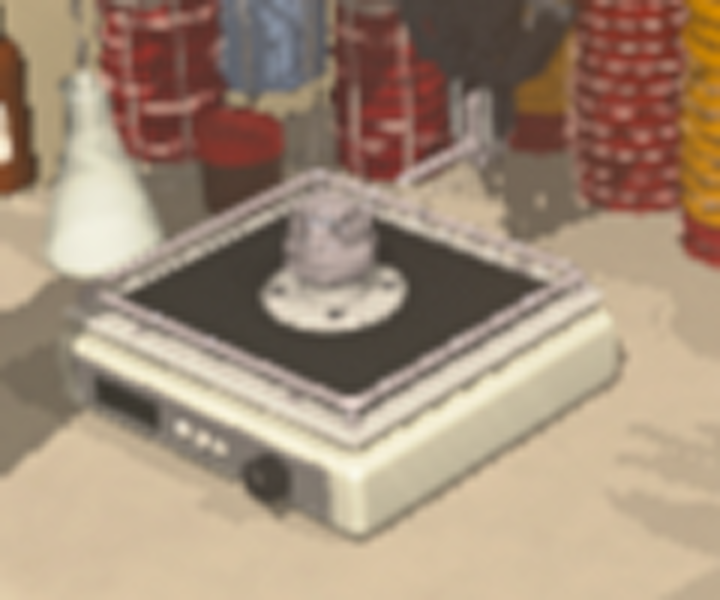

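```bash
cat > shaft.py <<'E'
from h import *
import sys
tag=sys.argv[1]; z=float(sys.argv[2]); v0,v1=int(sys.argv[3]),int(sys.argv[4]); ax=np.array([.5085,.1083])
im=cv2.imread(f'pics/{tag}.png').astype(float); C=tuple(np.load(f'pics/{tag}_C.npy',allow_pickle=True))
g=cv2.GaussianBlur(im,(3,3),0).mean(2)
pts=[]
for v in range(v0,v1):
    row=np.abs(np.gradient(g[v])); 
    a=238+np.argmax(row[238:253]); b=253+np.argmax(row[253:268]); pts.append(((a+b)/2,v,b-a))
pts=np.array(pts); w=np.median(pts[:,2]); k=abs(pts[:,2]-w)<=2
print('width px',w,k.sum(),'centre cols',pts[k][0],pts[k][-1])
W=onplane(C,pts[k][:,0],pts[k][:,1],z)[:,:2]
l=cv2.fitLine(W.astype(np.float32),cv2.DIST_HUBER,0,1e-4,1e-4).ravel(); d=l[:2]*(1 if l[0]<0 else -1)
h=np.degrees(np.arctan2(d[1],d[0]))%360; print('heading',h)
n=np.array([-d[1],d[0]]); print('lateral of axis from shaft line (left of heading, m)',(ax-l[2:])@n)
hd=np.radians(190.77); dd=np.array([np.cos(hd),np.sin(hd)]); nn=np.array([-dd[1],dd[0]]); 
mid=W[len(W)//2]; print('lateral of hole line at shaft middle',(ax-mid)@nn, 'dist to axis',(ax-mid)@dd)
delta(None)
E
python3 shaft.py w9 .1165 125 200
```

```text
width px 10.0 48 centre cols [252.5 125.   11. ] [252. 183.   8.]
heading 191.51598
lateral of axis from shaft line (left of heading, m) -0.0015295611315168755
lateral of hole line at shaft middle -0.00044693866887732806 dist to axis 0.0784191745632059
t 22.15 tcp [0.6355 0.1349 0.1178] yaw 102.07 tilt [-0.0026 -0.0024] w 0.0133 F [ 0.1 -0.3 -2.1] M [-0.043  0.008 -0.001] j7 1.53
```

```bash
python3 -m handwheel '[{"x":0.0,"y":-0.0004,"z":0.001,"twist":0.1},{"x":0.008,"y":-0.0004,"z":0.0018,"twist":0.1},{"x":0.018,"y":-0.0004,"z":0.0018,"twist":0.1},{"x":0.024,"y":-0.0004,"z":0.0018,"twist":0.1},{"x":0.024,"y":-0.0004,"z":0.0018,"twist":0.1},{"x":0.024,"y":-0.0004,"z":0.0018,"twist":0.1}]'
python3 - <<'E'
from h import *
delta(None)
p,d,C,st=snap('wrist','w10')
cv2.imwrite('pics/w10b.png',cv2.resize(p[:200,190:320],None,fx=4,fy=3,interpolation=cv2.INTER_CUBIC))
p,d,C,st=snap('side','s10')
cv2.imwrite('pics/s10b.png',cv2.resize(p[120:210,200:310],None,fx=6,fy=6,interpolation=cv2.INTER_CUBIC))
E
python3 pin.py w10; python3 shaft.py w10 .115 110 200
```

```text
time_s: 22.9
tcp_pos: [0.6123, 0.1295, 0.1163]
eef_rot: [-0.001, -0.096, 0.995, -0.001]
wrist_force: [0.2, 0.8, -0.5]
width: 0.013
t 22.9 tcp [0.6123 0.1295 0.1163] yaw 101.07 tilt [-0.0021 -0.0022] w 0.013 F [ 0.2  0.8 -0.5] M [ 0.019 -0.01  -0.061] j7 1.51
shaft tool dir [ 0.99996793  0.00626786 -0.00498082] at [ 0.04759753 -0.00143656 -0.00165565] 788
tip toolx 0.08999725615406785
collar z -0.006911973033858356
shaft heading world -169.28959472661492 slope 0.0077320734693659115
spindle 3440 [0.50939524 0.10845624 0.12765148]
axis in tool [ 0.10615602 -0.00096599  0.00141995]
obst 8 [0.59515016 0.11999838 0.1073256 ] [0.60690756 0.1337303  0.11097191]
width px 10.0 86 centre cols [248.5 110.   11. ] [254. 199.  10.]
heading 191.10455
lateral of axis from shaft line (left of heading, m) -0.000756470772086537
lateral of hole line at shaft middle -0.0004170033766464779 dist to axis 0.058140299964743604
t 23.0 tcp [0.6124 0.1295 0.1161] yaw 101.07 tilt [-0.0024 -0.0023] w 0.0132 F [ 0.5  0.  -2.1] M [-0.02  -0.032  0.003] j7 1.51
```

View pics/w10b.png

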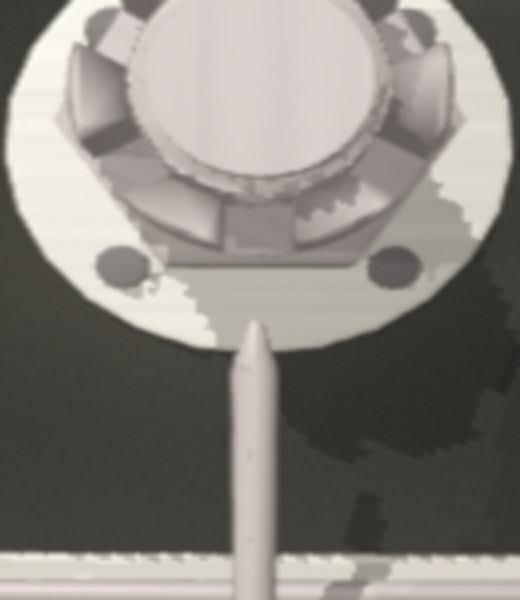

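View pics/s10b.png

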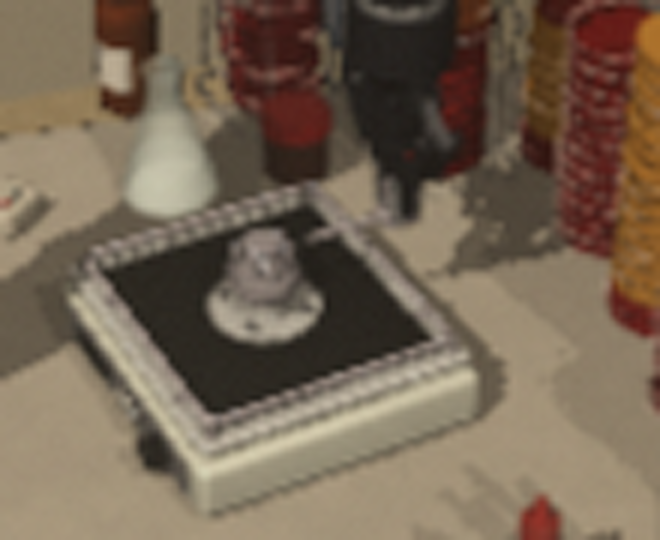

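```bash
python3 -m handwheel '[{"x":0.004,"y":0.0006,"z":0,"twist":0.03},{"x":0.01,"y":0.0006,"z":0,"twist":0.03},{"x":0.016,"y":0.0006,"z":0,"twist":0.03},{"x":0.02,"y":0.0006,"z":0,"twist":0.03},{"x":0.02,"y":0.0006,"z":0,"twist":0.03}]'
python3 - <<'E'
from h import *
delta(None)
p,d,C,st=snap('wrist','w11')
cv2.imwrite('pics/w11b.png',cv2.resize(p[:230,180:330],None,fx=4,fy=3,interpolation=cv2.INTER_CUBIC))
E
python3 shaft.py w11 .115 130 200
```

```text
time_s: 23.62
tcp_pos: [0.5924, 0.1262, 0.1163]
eef_rot: [-0.001, -0.094, 0.996, -0.001]
wrist_force: [0.7, 0.8, -1.0]
width: 0.0131
t 23.62 tcp [0.5924 0.1262 0.1163] yaw 100.77 tilt [-0.0023 -0.0022] w 0.0131 F [ 0.7  0.8 -1. ] M [ 0.006 -0.027  0.015] j7 1.5
width px 10.0 55 centre cols [253. 130.   8.] [253. 199.  10.]
heading 190.80095
lateral of axis from shaft line (left of heading, m) 0.0002980368835647723
lateral of hole line at shaft middle 0.0003232903065132542 dist to axis 0.04675696177448876
t 23.68 tcp [0.5926 0.1263 0.1163] yaw 100.77 tilt [-0.002  -0.0022] w 0.0127 F [-0.2 -0.2 -0.4] M [-0.033  0.028  0.028] j7 1.5
```

View pics/w11b.png

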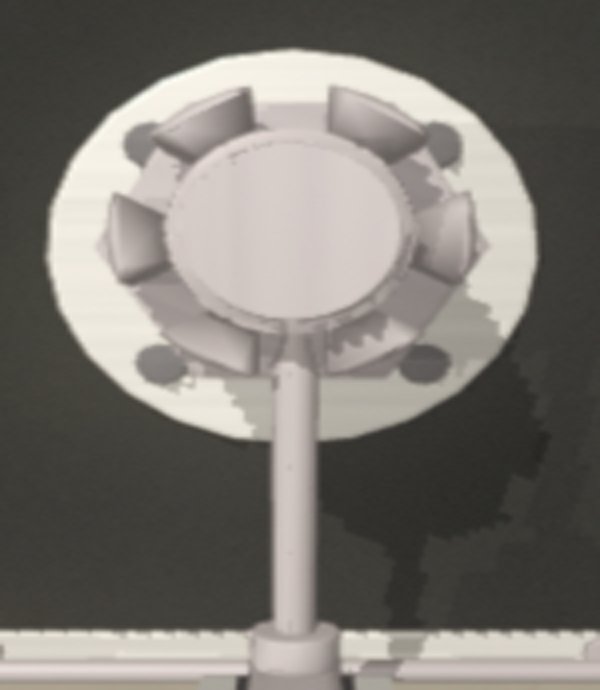

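```bash
python3 -m handwheel '[{"x":0.005,"y":0,"z":0,"twist":0},{"x":0.01,"y":0,"z":0,"twist":0},{"x":0.015,"y":0,"z":0,"twist":0},{"x":0.015,"y":0,"z":0,"twist":0}]' && python3 -c "
from h import *
delta(None)" && python3 -m handwheel '[{"x":0.005,"y":0,"z":0,"twist":0},{"x":0.01,"y":0,"z":0,"twist":0},{"x":0.015,"y":0,"z":0,"twist":0},{"x":0.015,"y":0,"z":0,"twist":0}]' && python3 -c "
from h import *
delta([.5085,.1083,.1163])"
```

```text
time_s: 24.18
tcp_pos: [0.5774, 0.1233, 0.1163]
eef_rot: [-0.001, -0.094, 0.996, -0.001]
wrist_force: [-0.2, -0.1, -1.9]
width: 0.013
t 24.18 tcp [0.5774 0.1233 0.1163] yaw 100.77 tilt [-0.0024 -0.0023] w 0.013 F [-0.2 -0.1 -1.9] M [0.025 0.037 0.032] j7 1.5
time_s: 24.68
tcp_pos: [0.5621, 0.1205, 0.1164]
eef_rot: [-0.002, -0.094, 0.996, -0.001]
wrist_force: [0.0, 0.1, -1.2]
width: 0.0131
t 24.68 tcp [0.5621 0.1205 0.1164] yaw 100.77 tilt [-0.0029 -0.0024] w 0.0131 F [ 0.   0.1 -1.2] M [-0.059  0.018  0.004] j7 1.5
shift [ 0.0549 -0.0019  0.0002] twist None
```

```bash
python3 -m handwheel '[{"x":0.005,"y":0,"z":0,"twist":0},{"x":0.009,"y":0,"z":0,"twist":0},{"x":0.01,"y":0,"z":0,"twist":0},{"x":0.01,"y":0,"z":0,"twist":0}]'
python3 - <<'E'
from h import *
delta([.5085,.1083,.1163])
p,d,C,st=snap('wrist','w12')
cv2.imwrite('pics/w12b.png',cv2.resize(p[:260,160:350],None,fx=3,fy=2.3,interpolation=cv2.INTER_CUBIC))
E
```

```text
time_s: 25.18
tcp_pos: [0.5521, 0.1185, 0.1164]
eef_rot: [-0.002, -0.094, 0.996, -0.001]
wrist_force: [-0.7, 0.1, -1.3]
width: 0.0132
t 25.18 tcp [0.5521 0.1185 0.1164] yaw 100.77 tilt [-0.0032 -0.0025] w 0.0132 F [-0.7  0.1 -1.3] M [-0.016 -0.015 -0.006] j7 1.5
shift [ 0.0447 -0.0019  0.0002] twist None
```

View pics/w12b.png

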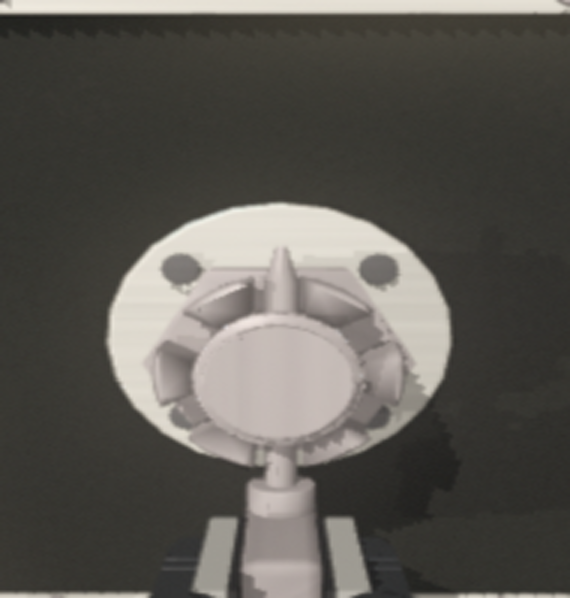

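```bash
python3 -m handwheel '[{"x":0.001,"y":0,"z":0,"twist":0},{"x":0.0015,"y":0,"z":0,"twist":0},{"x":0.0015,"y":0,"z":0,"twist":0}]' && python3 -m handwheel '[{"x":0.0005,"y":0,"z":0,"twist":0},{"x":0.001,"y":0,"z":0,"twist":0},{"x":0.001,"y":0,"z":0,"twist":0}]' && python3 -m handwheel '[{"x":0.0005,"y":0,"z":0,"twist":0},{"x":0.0008,"y":0,"z":0,"twist":0},{"x":0.0008,"y":0,"z":0,"twist":0}]'
```

```text
time_s: 25.6
tcp_pos: [0.5507, 0.1183, 0.1164]
eef_rot: [-0.002, -0.094, 0.996, -0.001]
wrist_force: [-0.5, -0.3, -1.9]
width: 0.0134
time_s: 25.98
tcp_pos: [0.5496, 0.1181, 0.1164]
eef_rot: [-0.002, -0.094, 0.996, -0.001]
wrist_force: [0.4, -0.3, -2.3]
width: 0.0131
time_s: 26.35
tcp_pos: [0.5488, 0.1179, 0.1164]
eef_rot: [-0.002, -0.094, 0.996, -0.001]
wrist_force: [-0.2, 0.5, -1.8]
width: 0.0132
```

```bash
for i in 1; do python3 -m handwheel '[{"x":0.0005,"y":0,"z":0,"twist":0},{"x":0.0008,"y":0,"z":0,"twist":0},{"x":0.0008,"y":0,"z":0,"twist":0}]'; done; python3 -m handwheel '[{"x":0.0005,"y":0,"z":0,"twist":0},{"x":0.0008,"y":0,"z":0,"twist":0},{"x":0.0008,"y":0,"z":0,"twist":0}]'
python3 - <<'E'
from h import *
p,d,C,st=snap('wrist','w13')
cv2.imwrite('pics/w13b.png',cv2.resize(p[100:260,190:320],None,fx=4.5,fy=3.7,interpolation=cv2.INTER_CUBIC))
E
```

```text
time_s: 26.72
tcp_pos: [0.548, 0.1177, 0.1163]
eef_rot: [-0.002, -0.094, 0.996, -0.001]
wrist_force: [-0.1, -1.1, -1.5]
width: 0.0131
time_s: 27.1
tcp_pos: [0.5472, 0.1176, 0.1164]
eef_rot: [-0.002, -0.094, 0.996, -0.001]
wrist_force: [-0.3, -1.1, -1.8]
width: 0.0133
```

View pics/w13b.png

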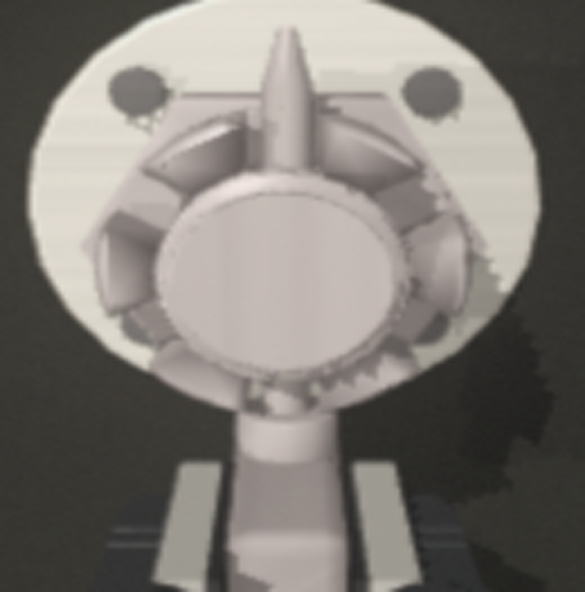

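```bash
python3 -m handwheel '[{"x":0.0005,"y":0,"z":0,"twist":0},{"x":0.0006,"y":0,"z":0,"twist":0},{"x":0.0006,"y":0,"z":0,"twist":0}]'; python3 -m handwheel '[{"x":0.0005,"y":0,"z":0,"twist":0},{"x":0.0006,"y":0,"z":0,"twist":0},{"x":0.0006,"y":0,"z":0,"twist":0}]'; python3 -m handwheel '[{"x":0.0005,"y":0,"z":0,"twist":0},{"x":0.0006,"y":0,"z":0,"twist":0},{"x":0.0006,"y":0,"z":0,"twist":0}]'
```

```text
time_s: 27.52
tcp_pos: [0.5465, 0.1175, 0.1164]
eef_rot: [-0.002, -0.094, 0.996, -0.001]
wrist_force: [0.1, 0.5, -1.1]
width: 0.0129
time_s: 27.9
tcp_pos: [0.546, 0.1174, 0.1164]
eef_rot: [-0.002, -0.094, 0.996, -0.001]
wrist_force: [0.9, 0.2, -1.1]
width: 0.013
time_s: 28.28
tcp_pos: [0.5457, 0.1173, 0.1165]
eef_rot: [-0.001, -0.094, 0.996, -0.001]
wrist_force: [2.0, 0.1, -2.2]
width: 0.013
```

```bash
python3 -m handwheel '[{"x":0.0005,"y":0,"z":0,"twist":0},{"x":0.0006,"y":0,"z":0,"twist":0},{"x":0.0006,"y":0,"z":0,"twist":0}]';  python3 -c "
from h import *
delta([.5085,.1083,.1163])"
```

```text
time_s: 28.65
tcp_pos: [0.5455, 0.1173, 0.1166]
eef_rot: [-0.001, -0.094, 0.996, -0.001]
wrist_force: [2.8, 0.8, -2.9]
width: 0.0132
t 28.65 tcp [0.5455 0.1173 0.1166] yaw 100.77 tilt [-0.0017 -0.0022] w 0.0132 F [ 2.8  0.8 -2.9] M [ 0.156 -0.813  0.007] j7 1.5
shift [ 0.038  -0.0019  0.0004] twist None
```

```bash
python3 -m handwheel '[{"x":0,"y":0,"z":0,"twist":0},{"x":0,"y":0,"z":0,"twist":0},{"x":0,"y":0,"z":0,"twist":0}]' 0.05 20
python3 - <<'E'
from h import *
delta(None)
p,d,C,st=snap('wrist','w14')
cv2.imwrite('pics/w14b.png',cv2.resize(p[80:300,160:350],None,fx=3,fy=2.7,interpolation=cv2.INTER_CUBIC))
E
```

```text
time_s: 29.02
tcp_pos: [0.5453, 0.1172, 0.1167]
eef_rot: [-0.001, -0.094, 0.996, -0.001]
wrist_force: [0.4, 1.2, 0.6]
width: 0.0501
t 29.02 tcp [0.5453 0.1172 0.1167] yaw 100.77 tilt [-0.0022 -0.0022] w 0.0501 F [0.4 1.2 0.6] M [-0.059 -0.007 -0.018] j7 1.5
```

View pics/w14b.png

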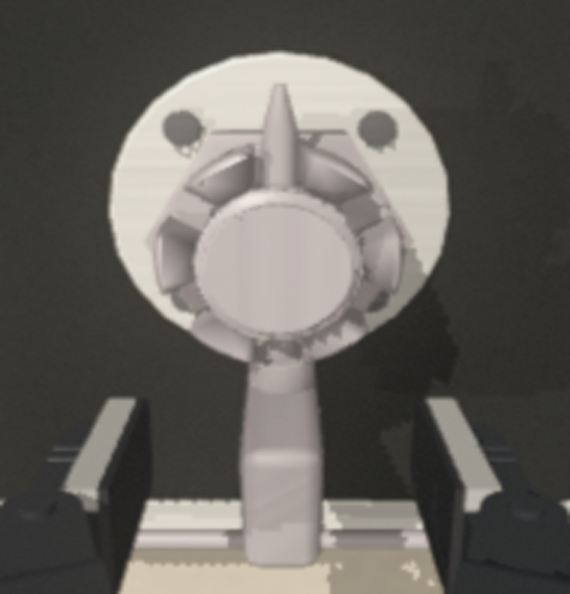

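```bash
python3 -m handwheel '[{"x":0,"y":0,"z":-0.03,"twist":0},{"x":0,"y":0,"z":-0.07,"twist":0},{"x":-0.01,"y":0,"z":-0.11,"twist":0},{"x":-0.03,"y":0,"z":-0.13,"twist":0},{"x":-0.05,"y":0,"z":-0.13,"twist":0},{"x":-0.05,"y":0,"z":-0.13,"twist":0},{"x":-0.05,"y":0,"z":-0.13,"twist":0},{"x":-0.05,"y":0,"z":-0.13,"twist":0}]' -
python3 - <<'E'
from h import *
delta(None)
p,d,C,st=snap('wrist','w15')
cv2.imwrite('pics/w15b.png',cv2.resize(p[0:220,150:360],None,fx=3.5,fy=2.7,interpolation=cv2.INTER_CUBIC))
P=cloud(C,d); ax=np.array([.5085,.1083]); h=np.radians(10.77)
q=P[...,:2]-ax; a=q@[np.cos(h),np.sin(h)]; b=q@[-np.sin(h),np.cos(h)]
k=(abs(b)<.01)&(a>.028)&(a<.075)&(P[...,2]>.095)&(P[...,2]<.16)
g=k&(P[...,2]>.13); print('block top',g.sum(),'z',P[g][:,2].mean(),np.polyfit(a[g],P[g][:,2],1),'a',np.percentile(a[g],[1,99]),'b',b[g].mean())
p,d,C,st=snap('scene','s15')
cv2.imwrite('pics/s15b.png',cv2.resize(p[120:330,130:400],None,fx=2.8,fy=2.8))
from ang import nut; nut('w15')
E
```

```text
time_s: 30.08
tcp_pos: [0.5939, 0.1268, 0.2463]
eef_rot: [-0.002, -0.094, 0.996, -0.001]
wrist_force: [-0.5, -0.3, 0.5]
width: 0.0497
t 30.07 tcp [0.5939 0.1268 0.2463] yaw 100.78 tilt [-0.003  -0.0024] w 0.0497 F [-0.5 -0.3  0.5] M [-0.008 -0.017 -0.031] j7 1.5
block top 471 z 0.1377334838243469 [-0.05193618  0.14005849] a [0.03155289 0.05900097] b 0.0007780757247977651
w15 axis [0.50911282 0.10851782] (0.5268256664276123, 0.1104157492518425) r 0.032556578516960144 811 teeth 40.908248206841606 slots 10.90824820684161 strength 0.2753568106586665 583 meanz 0.1203715697678363
```

View pics/w15b.png

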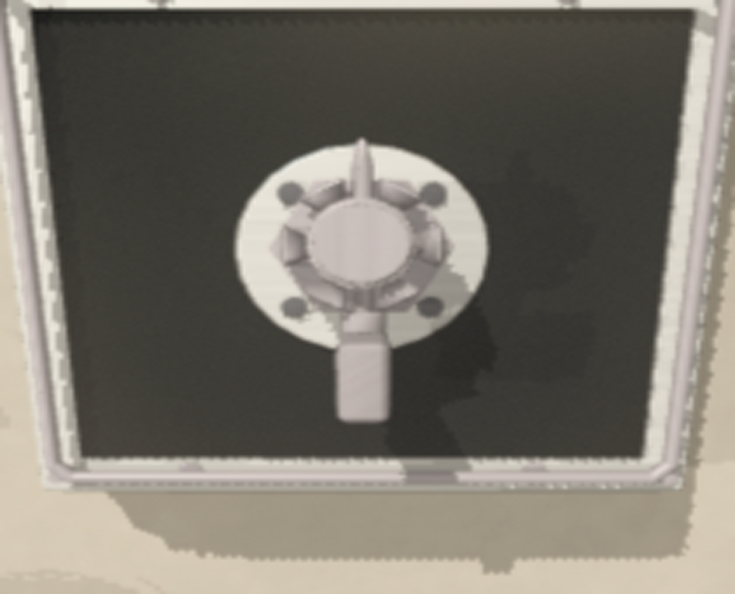

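View pics/s15b.png

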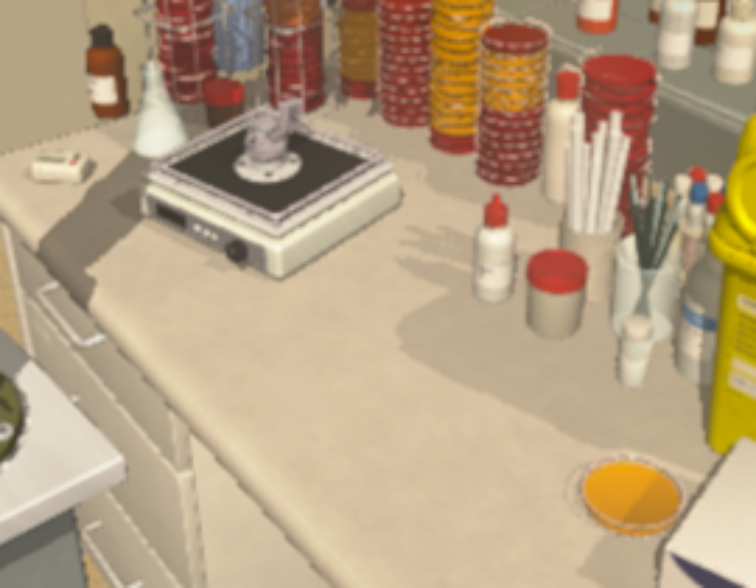

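Run:
```python
from h import *
h=np.radians(10.77)
for tag,uv in(('w15',(253.1,51.5)),('w14',(160+279/3,80+84/2.7)),('w13',(190+288/4.5,100+27/3.7))):
    C=tuple(np.load(f'pics/{tag}_C.npy',allow_pickle=True)); D=np.load(f'pics/{tag}.npy');P=cloud(C,D)
    q=P[(abs(P[...,0]-.505)<.03)&(abs(P[...,1]-.108)<.03)&(abs(P[...,2]-.1278)<.0012)]
    qa=(q[:,:2]-[.5085,.1083])@[np.cos(h),np.sin(h)]; q=q[(abs(qa)<.0165)]; qa=qa[abs(qa)<.0165]
    w=onplane(C,np.array(uv[0]),np.array(uv[1]),.1155)[:2]-[.5085,.1083]
    print(tag,'tip a',w@[np.cos(h),np.sin(h)],'b',w@[-np.sin(h),np.cos(h)],'spindle a range',np.percentile(qa,[1,50,99]))
p=cv2.imread('pics/w15.png'); cv2.imwrite('pics/w15c.png',cv2.resize(p[45:165,215:290],None,fx=8,fy=5,interpolation=cv2.INTER_CUBIC))
```

```text
w15 tip a -0.03391192440738968 b 0.00021476055358385802 spindle a range [-1.19422545e-02 -6.81903838e-05  1.29988309e-02]
w14 tip a -0.03324726849703753 b 0.0002996271197867248 spindle a range [-0.0127666  -0.00079118  0.0122192 ]
w13 tip a -0.03317912297176575 b 0.0007969877117973122 spindle a range [-0.01306154 -0.00078647  0.01221342]
```

View pics/w15c.png

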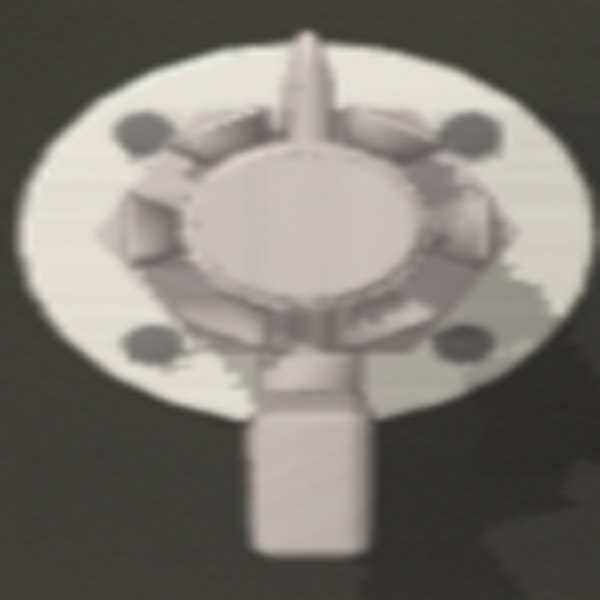

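```bash
python3 -m handwheel '[{"x":0,"y":0,"z":0,"twist":0},{"x":0,"y":-0.001,"z":0.03,"twist":0},{"x":0,"y":-0.001,"z":0.07,"twist":0},{"x":0,"y":-0.001,"z":0.11,"twist":0},{"x":0,"y":-0.001,"z":0.133,"twist":0},{"x":0,"y":-0.001,"z":0.133,"twist":0},{"x":0,"y":-0.001,"z":0.133,"twist":0}]' 0 20
python3 - <<'E'
from h import *
delta([.5085,.1083,.113])
p,d,C,st=snap('wrist','w16')
cv2.imwrite('pics/w16b.png',cv2.resize(p[:300,150:360],None,fx=3,fy=2,interpolation=cv2.INTER_CUBIC))
E
```

```text
time_s: 31.05
tcp_pos: [0.5949, 0.1257, 0.1149]
eef_rot: [-0.0, -0.094, 0.996, -0.001]
wrist_force: [-0.9, 0.6, 0.1]
width: -0.0001
t 31.05 tcp [0.5949 0.1257 0.1149] yaw 100.77 tilt [-0.0005 -0.0018] w -0.0001 F [-0.9  0.6  0.1] M [-0.001  0.016 -0.002] j7 1.51
shift [ 0.0881 -0.001   0.002 ] twist None
```

View pics/w16b.png

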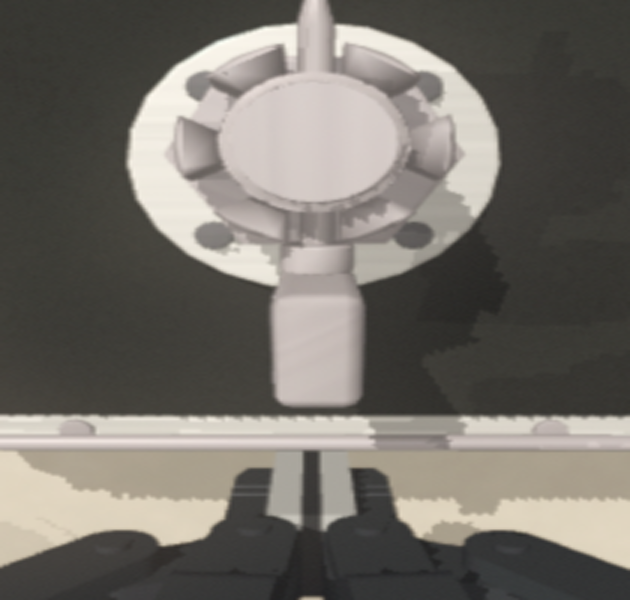

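```bash
python3 -m handwheel '[{"x":0.005,"y":0,"z":0,"twist":0},{"x":0.01,"y":0,"z":0,"twist":0},{"x":0.014,"y":0,"z":0,"twist":0},{"x":0.014,"y":0,"z":0,"twist":0}]' && python3 -m handwheel '[{"x":0.001,"y":0,"z":0,"twist":0},{"x":0.002,"y":0,"z":0,"twist":0},{"x":0.002,"y":0,"z":0,"twist":0}]' && python3 -m handwheel '[{"x":0.001,"y":0,"z":0,"twist":0},{"x":0.001,"y":0,"z":0,"twist":0}]'
python3 - <<'E'
from h import *
delta([.5085,.1083,.113])
p,d,C,st=snap('wrist','w17')
cv2.imwrite('pics/w17b.png',cv2.resize(p[50:300,150:360],None,fx=3,fy=2.3,interpolation=cv2.INTER_CUBIC))
E
```

```text
time_s: 31.6
tcp_pos: [0.5811, 0.1231, 0.1154]
eef_rot: [0.0, -0.094, 0.996, -0.001]
wrist_force: [0.8, 0.7, -0.2]
width: 0.0001
time_s: 31.98
tcp_pos: [0.5791, 0.1227, 0.1154]
eef_rot: [0.0, -0.094, 0.996, -0.001]
wrist_force: [-0.2, 0.2, 0.2]
width: -0.0001
time_s: 32.22
tcp_pos: [0.578, 0.1225, 0.1153]
eef_rot: [0.0, -0.094, 0.996, -0.001]
wrist_force: [-0.1, 0.3, -0.4]
width: 0.0002
t 32.23 tcp [0.578  0.1225 0.1153] yaw 100.78 tilt [ 0.0002 -0.0016] w 0.0002 F [-0.1  0.3 -0.4] M [0.001 0.043 0.051] j7 1.5
shift [ 0.071  -0.001   0.0023] twist None
```

View pics/w17b.png

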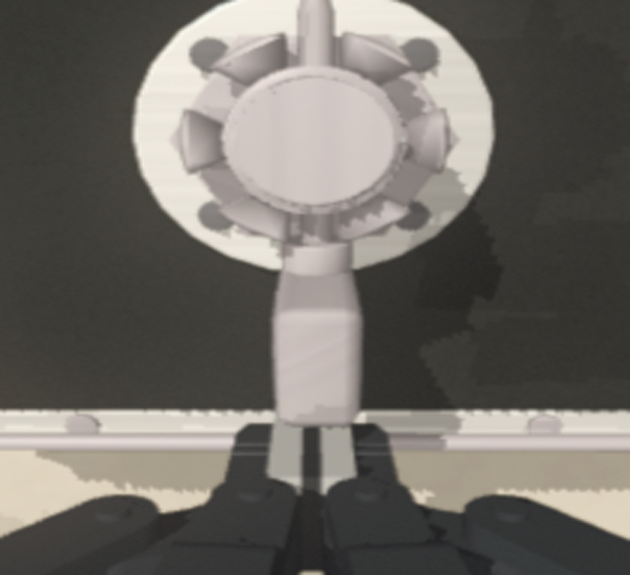

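Not yet touching. I'll keep going in 0.8 mm steps and stop when the force rises.

```bash
python3 -m handwheel '[{"x":0.0008,"y":0,"z":0,"twist":0},{"x":0.0008,"y":0,"z":0,"twist":0}]' && python3 -m handwheel '[{"x":0.0008,"y":0,"z":0,"twist":0},{"x":0.0008,"y":0,"z":0,"twist":0}]' && python3 -m handwheel '[{"x":0.0008,"y":0,"z":0,"twist":0},{"x":0.0008,"y":0,"z":0,"twist":0}]'&& python3 -m handwheel '[{"x":0.0008,"y":0,"z":0,"twist":0},{"x":0.0008,"y":0,"z":0,"twist":0}]'
```

```text
time_s: 32.52
tcp_pos: [0.5772, 0.1223, 0.1153]
eef_rot: [0.0, -0.094, 0.996, -0.001]
wrist_force: [-0.3, 0.3, 0.3]
width: -0.0001
time_s: 32.78
tcp_pos: [0.5766, 0.1222, 0.1155]
eef_rot: [0.0, -0.094, 0.996, -0.001]
wrist_force: [1.3, -0.0, 0.7]
width: 0.0001
time_s: 33.02
tcp_pos: [0.5764, 0.1222, 0.1158]
eef_rot: [0.001, -0.094, 0.996, -0.001]
wrist_force: [2.6, -0.2, 1.2]
width: 0.0004
time_s: 33.28
tcp_pos: [0.5761, 0.1221, 0.1162]
eef_rot: [0.002, -0.094, 0.996, -0.001]
wrist_force: [3.0, 0.2, 1.1]
width: 0.0
```

```bash
python3 -c "
from h import *
delta([.5085,.1083,.113])"
```

```text
t 33.27 tcp [0.5761 0.1221 0.1162] yaw 100.77 tilt [ 0.0033 -0.0009] w 0.0 F [3.  0.2 1.1] M [ 0.13  -0.564 -0.029] j7 1.5
shift [ 0.069  -0.0009  0.003 ] twist None
```

```bash
python3 -m handwheel '[{"x":-0.004,"y":0,"z":0,"twist":0},{"x":-0.012,"y":0,"z":0,"twist":0},{"x":-0.02,"y":0,"z":0,"twist":0},{"x":-0.02,"y":0,"z":-0.05,"twist":0},{"x":-0.02,"y":0,"z":-0.1,"twist":0},{"x":-0.02,"y":0,"z":-0.13,"twist":0},{"x":-0.02,"y":0,"z":-0.13,"twist":0},{"x":-0.02,"y":0,"z":-0.13,"twist":0}]'
python3 - <<'E'
from h import *
delta(None)
p,d,C,st=snap('wrist','w18')
cv2.imwrite('pics/w18b.png',cv2.resize(p[0:220,150:360],None,fx=3.5,fy=2.7,interpolation=cv2.INTER_CUBIC))
P=cloud(C,d); ax=np.array([.5085,.1083]); h=np.radians(10.77)
q=P[...,:2]-ax; a=q@[np.cos(h),np.sin(h)]; b=q@[-np.sin(h),np.cos(h)]
g=(abs(b)<.01)&(a>.028)&(a<.075)&(P[...,2]>.13)&(P[...,2]<.16)
print('block top',g.sum(),P[g][:,2].mean(),np.polyfit(a[g],P[g][:,2],1),np.percentile(a[g],[1,99]))
from ang import nut; nut('w18',[.5085,.1083])
E
```

```text
time_s: 34.28
tcp_pos: [0.5949, 0.1259, 0.2449]
eef_rot: [0.001, -0.094, 0.996, -0.001]
wrist_force: [-0.3, -0.1, -0.6]
width: -0.0
t 34.27 tcp [0.5949 0.1259 0.2449] yaw 100.78 tilt [ 0.0013 -0.0014] w -0.0 F [-0.3 -0.1 -0.6] M [-0.001 -0.001 -0.042] j7 1.51
block top 479 0.13793288104077983 [-0.04930217  0.14013402] [0.03144955 0.059108  ]
w18 axis [0.5088917  0.10845481] (0.5182241797447205, 0.10923509299755096) r 0.024049675092101097 818 teeth 41.09117161757455 slots 11.091171617574552 strength 0.2909406817045031 578 meanz 0.12047429323158113
```

View pics/w18b.png

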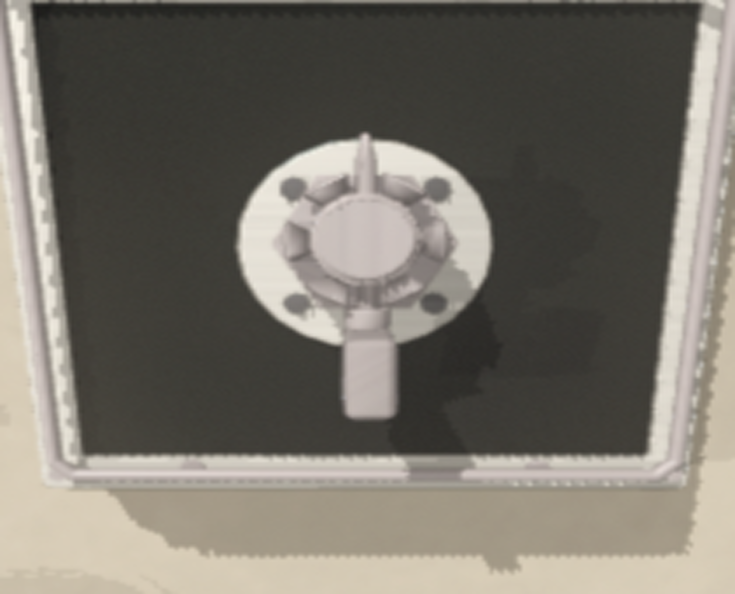

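The pin hasn't moved, the nut slot still lines up and the robot is clear, so I'm handing in.

```bash
python3 -c "
from station import r
print(r.sign_off())"
```

```text
the job is handed in; nothing more can be done
None
```

The tray is fastened: the nut is snug with a slot lined up on the cross hole, and the pin is through both with its collar against the nut. I handed in at about 34 s.

- **Nut:** It ran loose at about 0.1 N m and went snug after roughly 117° (0.7 N m felt). I turned it about 34° more to the next slot in line. It stopped about 2° short, so I trimmed it. The last looks put the slot at 11.1° to 11.25° and the hole at 10.8°.
- **Pin:** It went in from the side away from the control panel with no measurable resistance. The collar met the nut at about 3 N, and I let go. The tip shows about 34 mm past the axis, which is where it should be with the collar touching.
- **Seating check:** The camera put the grip about 2 mm farther out than nominal. The released pin droops about 3°, which accounts for most of that. I pushed it once from behind with closed fingers. It resisted at once (3 N) and did not move, so I take it as seated.
- **Other disagreement:** While gripping the nut, the arm's centre read 1 to 2 mm off the camera's position for the axis. I lined up the pin using the camera.
- **Surroundings:** The scene picture taken after letting go of the pin, before that last push, showed nothing out of place on the bench. The arm ended clear of everything.

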